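# Load and lock sensor modules in a leak-test nest

## Robot

A 6-joint arm with a two-finger parallel gripper is mounted at the origin on the work surface. World frame = base frame: x ahead of the robot, y to its left, z up, the work surface at z = 0. Lengths are in mm, angles in rad, forces in N, time in s.
With the tool pointing down it reaches from about 325 to 900 mm from the base axis. Payload 6.1 kg.
Tool frame: the origin (TCP) lies at the very end of the fingers, on their centre line; the grasp point (between the pads) lies 19 mm behind it; z points along the fingers, y is the direction in which the jaws open and shut (so a half turn about z gives the same grasp; the last joint's range is limited). The gripper opens to 85 mm and grips with 20 to 120 N. Pads are 22 mm wide; open, the fingers measure 114 mm over their backs; the gripper's body (76 mm by 85 mm) begins 54 mm behind the grasp point. The pads swing forward as they close: fully open they stand 13 mm farther back than shut.
Start: joints at [-1.412, 0.22, 1.526, -0, 1.395, -0.126], TCP at [175.596, -599.818, 231.3] pointing down, gripper open.
Joint ranges: [-2.98, 2.98], [-0.91, 2.08], [0.09, 2.57], [-1.24, 4.39], [0.2, 2.65], [-2.68, 2.68]. Speed limits (rad/s): [2.57, 2.57, 3.01, 3.14, 3.14, 3.14].

## Interface

Orientations are given as [roll, pitch, yaw] about the fixed x, y, z axes, in that order (R = Rz(yaw) Ry(pitch) Rx(roll)).
In Python, from bench import r, cams gives the robot as it stands.
- The arm moves only by the tool carry_out, never from a script. Its argument "increments" is a list of rows, each a list of 6 numbers: the shift along the tool's x, y, z in mm, then the turn, a rotation vector about the tool's x, y, z in degrees. A call has 1 to 12 rows; each row shifts and turns the commanded pose from where the row before left it, along the tool's axes as they then stand; what a row does not reach is not made up. A row lasts 1/12 s, in which the tool goes at most 41.7 mm and 7.16 degrees, less where a joint would pass 70% of its speed; a pose out of reach is approached as far as the arm can. A call with a gripper value outside its range is refused whole. "fingers" is the closure in counts, from 0 (fully open) to 255 (shut), set as the call begins (left out, the last holds). The fingers move at their own pace and stop on an object; "grip_force" is the grip in N (left out, the last holds). Time passes only in rows, so rows that do not move let the fingers close. It gives the time, the measured TCP pose, the force and the opening at its end, in the units of the state.
- r.get_obs(): the state, without advancing time (a new reading comes with each control period).
- cams.grab_frame(name): name is "scene" or "top"; returns the picture (400x640x3 uint8, blue, green, red); there is no depth.
- cams.camera_params(name): a dict with "K" (3x3 intrinsics, pixels), "D" ([k1, k2, p1, p2, k3] as OpenCV has them; the pictures are not rectified), "xyz" and "attitude" of the camera in the world. Camera axes: x right, y up, looking along -z (the intrinsics and any distortion apply to the point x, -y, -z); pixel columns grow to the right and rows downward; lengths in mm; the calibration is good to about 2 mm. A picture is of the moment at which its call begins. camera_params takes no time and is no camera call.
- r.finish_job(): hands the job in, once; it reports no verdict.
The state is a dict: "t": time; "joints": joint angles; "qvel": joint speeds; "tau": joint torques, N m; "tool_pos": TCP position; "orientation": TCP orientation; "wrist_force": force on the tool from outside, world axes, zero at the start; "wrist_torque": the same for the moment, N m; "opening": finger opening in mm.
Only numpy, scipy, OpenCV 4.12 (cv2) and the standard library are available. Lean on these libraries where they do the work, as an engineer would, in place of code of your own. Each camera call takes 0.05 s, during which the arm holds its last target. There are 200 camera calls.

## Task

Prepare the leak-test nest: turn both turnbuttons square across the front edge of the nest plate and turn the knob of the dial gauge until its pointer stands on the zero mark. Only then take each sensor module from the white tray to a pocket of its own: swing that pocket's lever out of the way, set the module upright and fully home in the pocket, and swing the lever fully shut over it. Do not disturb the dropper bottle, the jar and the dish that stand around.

Things in the scene. Friction and masses are not known exactly. Their poses are not given: they have to be found in the camera images.
- module0_center (a point): Sensor module: aluminium foot block 60 x 34 x 22 mm (module x, y, z), on its middle a black upright stem 20 x 16 mm (x, y), 34 mm tall; 56 mm tall in all, about 0.15 kg, heavy at the foot. Grip it by the stem. Point: on the vertical mid-axis half-way up, 28 mm above the underside, 6 mm above the foot's top. z up, x along the foot's long side. Absent ones read None (two or three are present)
- module1_center (a point): Second module, the same in every way
- module2_center (a point): Third module, the same in every way
- tray: Shallow white tray 230 x 230 mm that the modules stand in at the start, fixed; floor 4 mm and rim 10 mm above the table. Origin: centre of its underside
- nest: Leak-test nest, fixed: grey base with an aluminium nest plate 116 x 290 mm (nest x, y), its top 26 mm above the table, with three pockets in a row along nest y. Origin: on the table under the middle pocket. z up; nest x points from the side with the two turnbuttons (front, robot's side) to the side the levers swing out to
- pocket0 (a point): Left-hand (nest +y) rectangular pocket, 64 x 38 mm (nest x, y), 16 mm deep. Point: centre of its floor, 10 mm above the table; axes as the nest's. A module is home with its underside on this floor and its long side along x (either way round); its foot then stands 6 mm proud of the plate. Pockets are 95 mm apart
- pocket1 (a point): Middle pocket, the same
- pocket2 (a point): Right-hand (nest -y) pocket, the same
- lever0 (a joint): Lever of pocket0: flat steel arm 10 mm wide, 6 mm thick, underside 33.5 mm above the table (1.5 mm over a seated foot), on a vertical pivot. 0 = shut at its stop, arm along nest -y over the foot beside the stem; opens counter-clockwise from above to 1.75; at 1.57 it points along nest +x. Starts part-shut, 0.1 to 0.8; clear of the pocket above 1.15. Light friction, stays where left
- lever0_knob (a point): Middle of the upright black knob at the end of lever0: a cylinder 12 mm in diameter and 22 mm tall (from 39.5 to 61.5 mm above the table), 59 mm from the pivot axis, which stands at nest x +24, y +34 mm from the centre of pocket0
- lever1 (a joint): Lever of pocket1: flat steel arm 10 mm wide, 6 mm thick, underside 33.5 mm above the table (1.5 mm over a seated foot), on a vertical pivot. 0 = shut at its stop, arm along nest -y over the foot beside the stem; opens counter-clockwise from above to 1.75; at 1.57 it points along nest +x. Starts part-shut, 0.1 to 0.8; clear of the pocket above 1.15. Light friction, stays where left
- lever1_knob (a point): Middle of the upright black knob at the end of lever1: a cylinder 12 mm in diameter and 22 mm tall (from 39.5 to 61.5 mm above the table), 59 mm from the pivot axis, which stands at nest x +24, y +34 mm from the centre of pocket1
- lever2 (a joint): Lever of pocket2: flat steel arm 10 mm wide, 6 mm thick, underside 33.5 mm above the table (1.5 mm over a seated foot), on a vertical pivot. 0 = shut at its stop, arm along nest -y over the foot beside the stem; opens counter-clockwise from above to 1.75; at 1.57 it points along nest +x. Starts part-shut, 0.1 to 0.8; clear of the pocket above 1.15. Light friction, stays where left
- lever2_knob (a point): Middle of the upright black knob at the end of lever2: a cylinder 12 mm in diameter and 22 mm tall (from 39.5 to 61.5 mm above the table), 59 mm from the pivot axis, which stands at nest x +24, y +34 mm from the centre of pocket2
- button0 (a joint): The left (nest +y) turnbutton at the nest plate's front edge: steel bar 56 x 16 x 6 mm on a vertical axis through its middle, a black ridge along it. 0 = square across the plate's edge, inner end over the plate (secured); 1.57 = parallel to the edge. Positive counter-clockwise from above; -1.7 to 1.7, no stop at 0; starts at 0.9 to 1.4. Light friction, stays where left
- button0_grip (a point): Middle of that turnbutton's ridge, on its axis: ridge 44 mm long, 10 mm wide, 23 mm tall (from 34 to 57 mm above the table). The point's x axis runs along the ridge
- button1 (a joint): The right (nest -y) turnbutton at the nest plate's front edge: steel bar 56 x 16 x 6 mm on a vertical axis through its middle, a black ridge along it. 0 = square across the plate's edge, inner end over the plate (secured); 1.57 = parallel to the edge. Positive counter-clockwise from above; -1.7 to 1.7, no stop at 0; starts at 0.9 to 1.4. Light friction, stays where left
- button1_grip (a point): Middle of that turnbutton's ridge, on its axis: ridge 44 mm long, 10 mm wide, 23 mm tall (from 34 to 57 mm above the table). The point's x axis runs along the ridge
- knob (a joint): Zeroing knob on top of the round dial gauge (fixed, 86 mm in diameter, 40 mm tall). 0 = pointer on the zero mark, the one long thick mark on the white dial; positive counter-clockwise from above; -2.2 to 2.2, no stop at 0; starts anywhere from -1.5 to 1.5. Light friction, stays where left. Short marks are 0.2 rad apart
- knob_grip (a point): Middle of the knob's grip ridge, on its axis: ridge 36 mm long, 10 mm wide, 24 mm tall (from 45.5 to 69.5 mm above the table), on a disc 30 mm in diameter and 4 mm thick; the black pointer needle lies in line with the ridge on its +x side. The point's x axis runs along the ridge to the pointer
- dropper_pt (a point): Middle of a slim white bottle with a blue cap, 32 mm in diameter and 110 mm tall, loose: not to be disturbed
- jar_pt (a point): Middle of an amber jar with a white cap, 52 mm in diameter, 60 mm tall, loose: not to be disturbed
- dish_pt (a point): Middle of a shallow glass dish 64 mm across, 14 mm tall, loose: not to be disturbed
Not all that is in view belongs to the job. Leave any green or yellow look-alike of the part that bears module0_center alone.

How it is judged:
By the outcome, as a careful person would: the job done as asked, in the order asked, and still so for the second after the job is handed in, with the robot touching nothing.
Of module0, module1, module2 only 2 to 3 are there at a start; the rules pass over those that are not, and their reading is None.
At some moment in a run one of module0, module1, module2 may be knocked a few centimetres aside while the robot is not near it.
Once in a run the grip may slacken for a moment while it holds something.
It also fails if it takes over 210 s, if anything falls off the work surface, if the arm or the gripper's body presses on something with over 40 N, if the wrist force passes 120 N, or if a joint passes its speed limit or range.

## Working session

There is one attempt and no reset: what is moved stays moved. The work goes in short steps, Python scripts to look and compute and a tool call to move; the robot and the scene stay as the last step left them, time stands still between calls to the robot, and variables do not carry over. Pictures are saved under pics/ and viewed, about 12 in all and at most 16, crops included, and the job is handed in when it is done.

Besides the shell and the picture viewer there is one more tool, called after ">>>" in YAML: its name, and indented under it one key for each argument. carry_out: Moves the arm, as the interface text tells. Its arguments: {"type":"object","properties":{"increments":{"type":"array"},"fingers":{"type":"number"},"grip_force":{"type":"number"}},"required":["increments"]}

```bash
ls; mkdir -p pics; cat > h.py <<'E'
import numpy as np, cv2
from scipy.spatial.transform import Rotation as R
from bench import r, cams
def cam(n):
    p=cams.camera_params(n); a=np.array(p['attitude'],float)
    M=a if a.shape==(3,3) else R.from_euler('xyz',a).as_matrix()
    return np.array(p['K'],float),np.array(p['D'],float),np.array(p['xyz'],float),M@np.diag([1,-1,-1])
def ray(n,uv):
    K,D,c,M=cam(n)
    q=cv2.undistortPoints(np.array(uv,float).reshape(-1,1,2),K,D).reshape(-1,2)
    return c,np.c_[q,np.ones(len(q))]@M.T
def onplane(n,uv,z):
    c,d=ray(n,uv); return c+d*((z-c[2])/d[:,2])[:,None]
def proj(n,P):
    K,D,c,M=cam(n)
    X=(np.array(P,float).reshape(-1,3)-c)@M
    return cv2.projectPoints(X,np.zeros(3),np.zeros(3),K,D)[0].reshape(-1,2)
def snap(n,f,box=None,s=1):
    im=cams.grab_frame(n); cv2.imwrite('pics/raw_'+f,im)
    if box: im=im[box[1]:box[3],box[0]:box[2]]
    cv2.imwrite('pics/'+f,cv2.resize(im,None,fx=s,fy=s,interpolation=cv2.INTER_CUBIC)); return im
E
python3 - <<'E'
from h import *
for n in('scene','top'):
    p=cams.camera_params(n); print(n,p); snap(n,n+'0.png')
print(r.get_obs())
print(proj('top',[[500,0,0]]),proj('scene',[[500,0,0]]))
E
```

```text
pics
scene {'K': array([[396.54670033,   0.        , 320.65848729],
       [  0.        , 396.54670033, 195.31720125],
       [  0.        ,   0.        ,   1.        ]]), 'D': array([-0.01679416,  0.        ,  0.        ,  0.        ,  0.        ]), 'xyz': array([1328.14893579,   30.27401545,  955.63919141]), 'attitude': array([ 0.75953294, -0.01383062,  1.57073732])}
top {'K': array([[391.189339  ,   0.        , 317.98340265],
       [  0.        , 391.189339  , 202.06753076],
       [  0.        ,   0.        ,   1.        ]]), 'D': array([-0.09344786,  0.        ,  0.        ,  0.        ,  0.        ]), 'xyz': array([ 435.06009083,   58.56946171, 1018.09621856]), 'attitude': array([ 0.08848337, -0.01163079, -1.58398204])}
{'t': 0.1, 'joints': array([-1.41207760e+00,  2.21161103e-01,  1.52748472e+00, -9.16842462e-06,
        1.39467394e+00, -1.26101714e-01]), 'qvel': array([ 0.0004144 , -0.00284456, -0.00240089, -0.00100302,  0.00039273,
       -0.00082487]), 'tau': array([ 2.31286765e-03, -4.98243749e+01, -3.90548837e+01, -8.24590052e-05,
        5.68599629e-03, -4.14998425e-06]), 'tool_pos': array([ 175.52356026, -599.29422459,  230.30639059]), 'orientation': array([-3.13987813e+00, -2.08261972e-04,  2.84821873e-01]), 'wrist_force': array([-0.47865759,  0.02894566,  0.37460285]), 'wrist_torque': array([ 0.01139071,  0.04069992, -0.03483692]), 'opening': 84.55090870951999}
[[335.55958958 211.48382482]] [[306.9884978  213.26091597]]
```

View pics/top0.png

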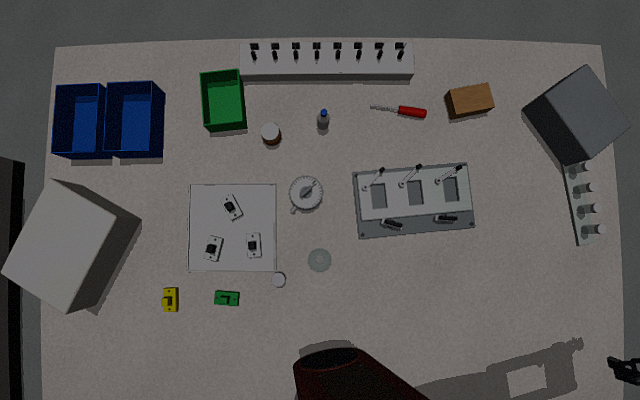

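View pics/scene0.png

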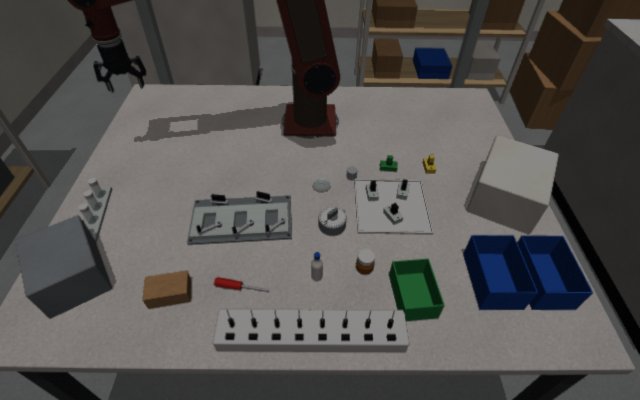

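```bash
python3 - <<'E'
from h import *
t=cv2.imread('pics/raw_top0.png'); s=cv2.imread('pics/raw_scene0.png')
f=lambda im,b,k: cv2.resize(im[b[1]:b[3],b[0]:b[2]],None,fx=k,fy=k,interpolation=cv2.INTER_CUBIC)
a=f(t,(285,158,485,244),4)
b=f(t,(185,180,285,274),2.5); c=f(s,(183,185,353,245),3.1)
can=np.zeros((600,800,3),np.uint8); can[:a.shape[0],:a.shape[1]]=a
can[350:350+b.shape[0],:b.shape[1]]=b[:250]; can[350:350+c.shape[0],262:262+c.shape[1]]=c[:,:538]
can=np.clip(can.astype(float)*1.6,0,255).astype(np.uint8)
cv2.imwrite('pics/comp1.png',can)
E
```

```text
(no output)
```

View pics/comp1.png

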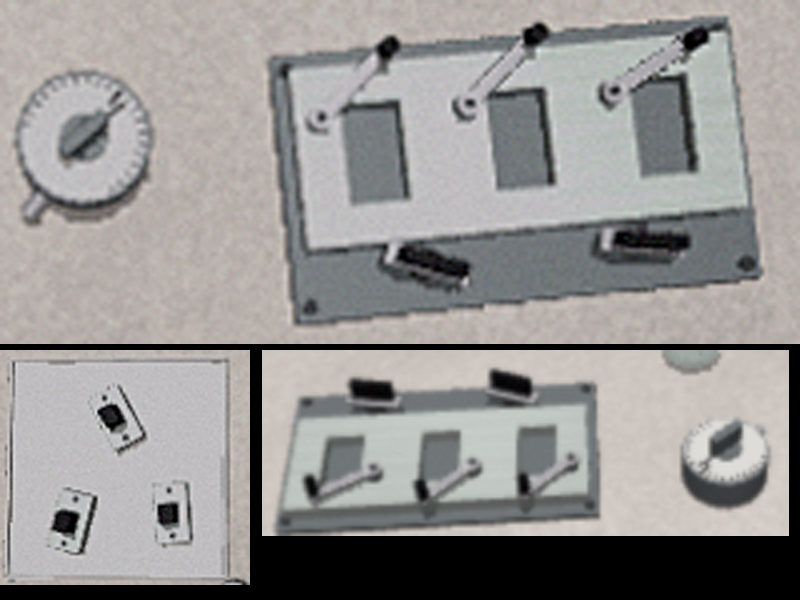

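```bash
python3 - <<'E'
from h import *
t=cv2.imread('pics/raw_top0.png'); s=cv2.imread('pics/raw_scene0.png')
# pocket holes
def holes(im,n,box):
    x0,y0,x1,y1=box; k=4
    g=cv2.cvtColor(im,cv2.COLOR_BGR2GRAY)[y0:y1,x0:x1]; g=cv2.GaussianBlur(cv2.resize(g,None,fx=k,fy=k,interpolation=cv2.INTER_CUBIC),(5,5),0)
    th,_=cv2.threshold(g,0,255,cv2.THRESH_OTSU)
    cs,_=cv2.findContours((g<th).astype(np.uint8),cv2.RETR_CCOMP,cv2.CHAIN_APPROX_NONE)
    for c in cs:
        if not 400<cv2.contourArea(c)<12000: continue
        uv=(c.reshape(-1,2)+.5)/k-.5+[x0,y0]
        P=onplane(n,uv,26)[:,:2].astype(np.float32)
        (cx,cy),(w,h),a=cv2.minAreaRect(P)
        if w<h: w,h,a=h,w,a+90
        print(n,'th',th,'px',uv.mean(0).round(1),'ctr',round(cx,1),round(cy,1),'wh',round(w,1),round(h,1),'a',round((a+90)%180-90,1))
holes(t,'top',(350,160,478,222)); holes(s,'scene',(186,190,296,244))
# dark blobs
def dark(im,n,box,z,lo=70,amin=15):
    x0,y0,x1,y1=box;k=4
    g=cv2.resize(im[y0:y1,x0:x1].max(2),None,fx=k,fy=k,interpolation=cv2.INTER_CUBIC)
    nn,l,st,ce=cv2.connectedComponentsWithStats((g<lo).astype(np.uint8))
    for i in range(1,nn):
        if st[i,4]<amin*k*k: continue
        uv=(ce[i]+.5)/k-.5+[x0,y0]
        yy,xx=np.nonzero(l==i); P=onplane(n,(np.c_[xx,yy]+.5)/k-.5+[x0,y0],z)[:,:2]
        w,v=np.linalg.eigh(np.cov(P.T)); 
        print(n,'dark',uv.round(1),'area',st[i,4]/k/k,'xy',onplane(n,[uv],z)[0].round(1),'len',np.sqrt(12*w[::-1]).round(0),'ang',np.degrees(np.arctan2(v[1,1],v[0,1])).round(1))
print('modules'); dark(t,'top',(190,185,275,270),43,45); dark(s,'scene',(356,180,430,235),43,45)
print('buttons'); dark(t,'top',(375,212,470,236),45,35); dark(s,'scene',(205,190,280,206),45,35)
print('knobs'); dark(t,'top',(370,160,470,190),50,35); dark(s,'scene',(186,215,296,240),50,35)
print('gauge'); dark(t,'top',(296,180,318,210),57,70,8); dark(s,'scene',(320,205,348,228),57,70,8)
a=t[170:220,282:330]; b=s[195:245,310:358]
f=lambda im:np.clip(cv2.resize(im,None,fx=8,fy=8,interpolation=cv2.INTER_CUBIC)*1.5,0,255)
cv2.imwrite('pics/gauge.png',np.hstack([f(a),f(b)]))
E
```

```text
top th 90.0 px [438.4 213.6] ctr 515.3 -239.9 wh 237.0 91.2 a 89.1
top th 90.0 px [378.5 195.4] ctr 539.3 -108.3 wh 67.3 41.3 a 4.4
top th 90.0 px [414.4 190.6] ctr 551.0 -203.1 wh 75.9 40.5 a 4.5
top th 90.0 px [450.8 188. ] ctr 556.0 -297.9 wh 72.1 40.8 a 5.5
top th 90.0 px [396.9 181. ] ctr 549.5 -197.7 wh 308.4 140.8 a -85.0
modules
top dark [229.2 206.2] area 69.875 xy [513.8 268.7  43. ] len [24. 19.] ang -136.7
top dark [220.  249.1] area 27.9375 xy [406.9 291.4  43. ] len [56.  3.] ang 165.4
top dark [251.8 245.1] area 61.3125 xy [416.1 211.8  43. ] len [20. 19.] ang 149.0
top dark [210.9 248.4] area 75.1875 xy [408.9 314.3  43. ] len [22. 21.] ang 110.6
scene dark [403.8 184.6] area 43.625 xy [409.7 315.1  43. ] len [48. 14.] ang 163.1
scene dark [372.6 185.7] area 48.5625 xy [416.2 212.3  43. ] len [45. 16.] ang 171.2
scene dark [393.9 208.6] area 61.125 xy [514.9 269.   43. ] len [39. 19.] ang 166.2
buttons
top dark [447.4 217.7] area 70.625 xy [ 477.6 -280.2   45. ] len [47. 10.] ang 85.7
top dark [392.9 223. ] area 71.375 xy [ 466.3 -140.5   45. ] len [44. 10.] ang 73.5

[... 622 characters left out ...]
228.7] area 16.25 xy [ 606.3 -311.9   50. ] len [22.  8.] ang -156.0
scene dark [234.2 229.8] area 16.4375 xy [ 609.5 -208.    50. ] len [23.  7.] ang -161.4
gauge
top dark [306.8 192.6] area 44.5625 xy [543.9  73.7  57. ] len [42.  9.] ang 132.4
top dark [306.8 207.8] area 48.6875 xy [506.4  74.   57. ] len [61. 10.] ang 93.3
scene dark [332.2 214.4] area 57.1875 xy [553.2  77.1  57. ] len [40. 17.] ang 139.6
scene dark [342.7 225.5] area 21.4375 xy [595.5 107.   57. ] len [25. 12.] ang 134.2
scene dark [322.  225.7] area 20.9375 xy [596.6  46.8  57. ] len [23. 13.] ang 48.7[ WARN:0@1.154] global loadsave.cpp:1063 imwrite_ Unsupported depth image for selected encoder is fallbacked to CV_8U.
```

View pics/gauge.png

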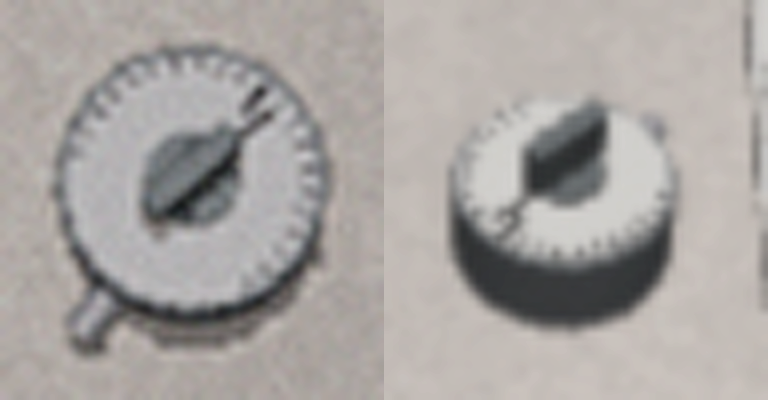

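```bash
cat >> h.py <<'E'
def go(x,y,z,yaw=None,vmax=38.,o=None):
    """print rows to reach world target: first turn about tool z, then shift in tool axes"""
    o=o or r.get_obs(); p=np.array(o['tool_pos']); M=R.from_euler('xyz',o['orientation']); y0=np.degrees(o['orientation'][2])
    dy=0 if yaw is None else (yaw-y0+180)%360-180
    yn=np.radians(y0+dy); T=R.from_euler('xyz',[np.pi,0,yn])
    tilt=(M.inv()*R.from_euler('xyz',[np.pi,0,np.radians(y0)])).as_rotvec(degrees=True)
    d=T.inv().apply(np.array([x,y,z])-p); n=max(1,int(np.ceil(np.linalg.norm(d)/vmax))); k=int(np.ceil(abs(dy)/6.9-1e-9))
    print('turn: total %.2f -> %d rows of [0,0,0,0,0,%.2f]; tilt fix'%(-dy,k,-dy/max(k,1)),tilt[:2].round(2))
    print('shift total',d.round(1),'-> %d rows of'%n,(d/n).round(2))
def st():
    o=r.get_obs(); print('t',round(o['t'],2),'pos',np.round(o['tool_pos'],1),'rpy',np.degrees(o['orientation']).round(2),'F',np.round(o['wrist_force'],1),'M',np.round(o['wrist_torque'],2),'open',round(o['opening'],1)); return o
YAW=4.63; P1=np.array([547.,-202.6]); c,s=np.cos(np.radians(YAW)),np.sin(np.radians(YAW)); RN=np.array([[c,-s],[s,c]])
pocket=[P1+RN@[0,95],P1,P1+RN@[0,-95]]
pivot=[q+RN@[24,34] for q in pocket]
def knobxy(i,a): return pivot[i]+59*RN@[np.sin(a),-np.cos(a)]
E
python3 - <<'E'
from h import *
t=cv2.imread('pics/raw_top0.png'); s=cv2.imread('pics/raw_scene0.png')
go(477.5,-279.8,120,85.7)
print([q.round(1) for q in pocket])
# gauge, rectified onto z=40
out=[]
for n,im in(('top',t),('scene',s)):
    xs=np.arange(612,492,-.3); ys=np.arange(135,15,-.3)
    X,Y=np.meshgrid(xs,ys,indexing='ij'); uv=proj(n,np.c_[X.ravel(),Y.ravel(),np.full(X.size,40.)]).astype(np.float32).reshape(X.shape+(2,))
    w=cv2.remap(im,uv[...,0],uv[...,1],cv2.INTER_CUBIC); g=cv2.cvtColor(w,cv2.COLOR_BGR2GRAY)
    c=cv2.HoughCircles(cv2.GaussianBlur(g,(7,7),0),cv2.HOUGH_GRADIENT,1,200,param1=60,param2=15,minRadius=134,maxRadius=152)
    print(n,c)
    if c is not None:
        u,v,rr=c[0,0]; print('centre',612-.3*v,135-.3*u,'r',rr*.3)
    # dropper, etc
    out.append(np.clip(w*1.5,0,255).astype(np.uint8))
cv2.imwrite('pics/rect.png',np.hstack(out))
for nm,px,z in(('dropper',(323,112),110),('jar',(269,130),60),('dish',(319,260),14),('cyl',(279,280),20)): print(nm,onplane('top',[px],z)[0].round(0))
E
```

```text
turn: total -69.38 -> 11 rows of [0,0,0,0,0,-6.31]; tilt fix [-0.1  -0.01]
shift total [341.2 277.2 110.3] -> 12 rows of [28.44 23.1   9.19]
[array([ 539.3, -107.9]), array([ 547. , -202.6]), array([ 554.7, -297.3])]
top None
scene None
dropper [732.  32. 110.]
jar [703. 167.  60.]
dish [376.  45.  14.]
cyl [327. 147.  20.]
```

View pics/rect.png

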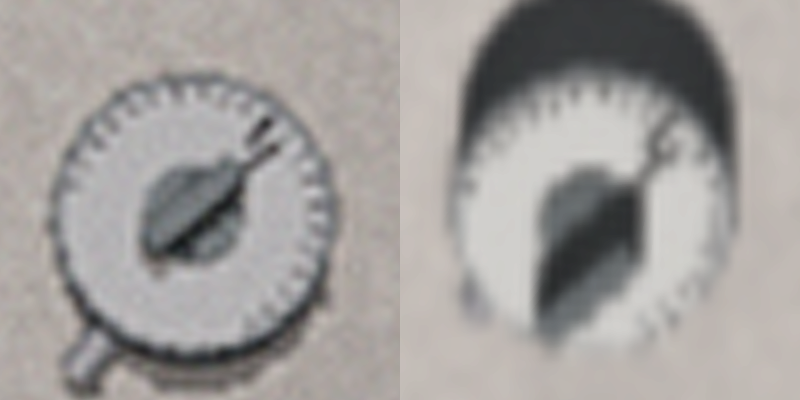

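>>> carry_out:
  increments:
    - [28.4, 23.1, 9.2, 0, 0, 0]
    - [28.4, 23.1, 9.2, 0, 0, 0]
    - [28.4, 23.1, 9.2, 0, 0, 0]
    - [28.4, 23.1, 9.2, 0, 0, 0]
    - [28.4, 23.1, 9.2, 0, 0, 0]
    - [28.4, 23.1, 9.2, 0, 0, 0]
    - [28.4, 23.1, 9.2, 0, 0, 0]
    - [28.4, 23.1, 9.2, 0, 0, 0]
    - [28.4, 23.1, 9.2, 0, 0, 0]
    - [28.4, 23.1, 9.2, 0, 0, 0]
    - [28.4, 23.1, 9.2, 0, 0, 0]
    - [28.4, 23.1, 9.2, 0, 0, 0]
  fingers: 135
  grip_force: 30

```text
t: 1.1
tool_pos: [560.2, -760.1, 124.7]
orientation: [3.141, -0.001, 0.286]
wrist_force: [0.3, -2.1, -0.5]
opening: 40.1
```

>>> carry_out:
  increments:
    - [0, 0, 0, 0, 0, -6.3]
    - [0, 0, 0, 0, 0, -6.3]
    - [0, 0, 0, 0, 0, -6.3]
    - [0, 0, 0, 0, 0, -6.3]
    - [0, 0, 0, 0, 0, -6.3]
    - [0, 0, 0, 0, 0, -6.3]
    - [0, 0, 0, 0, 0, -6.3]
    - [0, 0, 0, 0, 0, -6.3]
    - [0, 0, 0, 0, 0, -6.3]
    - [0, 0, 0, 0, 0, -6.3]
    - [0, 0, 0, 0, 0, -6.3]
    - [0, 0, 0, 0, 0, 0]

```text
t: 2.1
tool_pos: [557.9, -760.9, 125.8]
orientation: [3.141, 0.001, 1.498]
wrist_force: [-0.2, -0.1, -0.2]
opening: 40.3
```

```bash
python3 - <<'E'
from h import *
st(); go(477.5,-279.6,39,85.7)
E
```

```text
t 2.1 pos [ 557.9 -760.9  125.8] rpy [1.7994e+02 5.0000e-02 8.5840e+01] F [-0.2 -0.1 -0.2] M [-0.06  0.02  0.04] open 40.3
turn: total 0.14 -> 1 rows of [0,0,0,0,0,0.14]; tilt fix [0.06 0.05]
shift total [ 473.9 -116.3   86.8] -> 14 rows of [33.85 -8.31  6.2 ]
```

>>> carry_out:
  increments:
    - [0, 0, -35, 0, 0, 0]
    - [0, 0, -35, 0, 0, 0]
    - [0, 0, -35, 0, 0, 0]
    - [33.8, -8.3, 0, 0, 0, 0]
    - [33.8, -8.3, 0, 0, 0, 0]
    - [33.8, -8.3, 0, 0, 0, 0]
    - [33.8, -8.3, 0, 0, 0, 0]
    - [33.8, -8.3, 0, 0, 0, 0]
    - [33.8, -8.3, 0, 0, 0, 0]
    - [33.8, -8.3, 0, 0, 0, 0]
    - [33.8, -8.3, 0, 0, 0, 0]
    - [33.8, -8.3, 0, 0, 0, 0]

```text
t: 3.1
tool_pos: [507.8, -478.1, 227.6]
orientation: [3.133, 0.01, 1.49]
wrist_force: [0.4, 0.3, 0.7]
opening: 40.4
```

>>> carry_out:
  increments:
    - [33.8, -8.3, 22, 0, 0, 0]
    - [33.8, -8.3, 22, 0, 0, 0]
    - [33.8, -8.3, 22, 0, 0, 0]
    - [33.8, -8.3, 22, 0, 0, 0]
    - [33.8, -8.3, 22, 0, 0, 0]
    - [0, 0, 0, 0, 0, 0]
    - [0, 0, 0, 0, 0, 0]

```text
t: 3.68
tool_pos: [479.0, -306.4, 113.3]
orientation: [3.137, 0.007, 1.494]
wrist_force: [0.4, -0.2, 1.0]
opening: 40.3
```

```bash
python3 - <<'E'
from h import *
st(); go(477.5,-279.6,39,85.7)
snap('top','t2.png',(180,140,600,300),1.9)
E
```

```text
t 3.68 pos [ 479.  -306.4  113.3] rpy [179.76   0.39  85.58] F [ 0.4 -0.2  1. ] M [-0.01 -0.04  0.01] open 40.3
turn: total -0.12 -> 1 rows of [0,0,0,0,0,-0.12]; tilt fix [0.24 0.39]
shift total [26.6 -3.5 74.3] -> 3 rows of [ 8.86 -1.18 24.77]
```

View pics/t2.png

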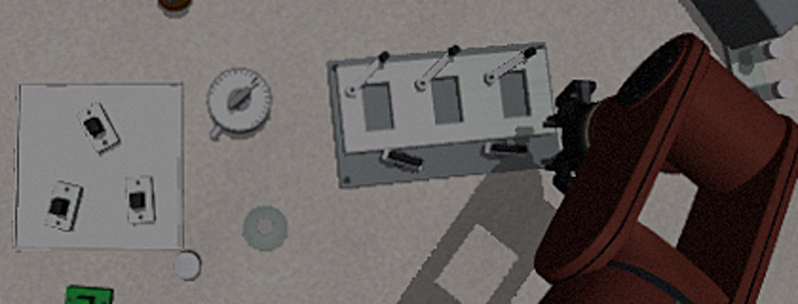

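>>> carry_out:
  increments:
    - [13.3, -1.8, 0, 0.24, 0.39, 0]
    - [13.3, -1.7, 0, 0, 0, 0]
    - [0, 0, 18.5, 0, 0, 0]
    - [0, 0, 18.5, 0, 0, 0]
    - [0, 0, 18.5, 0, 0, 0]
    - [0, 0, 18.8, 0, 0, 0]
    - [0, 0, 0, 0, 0, 0]
    - [0, 0, 0, 0, 0, 0]

```text
t: 4.4
tool_pos: [479.5, -282.7, 41.3]
orientation: [3.138, 0.002, 1.493]
wrist_force: [0.5, 0.1, 0.6]
opening: 40.5
```

>>> carry_out:
  increments:
    - [0, 0, 0, 0, 0, 0]
    - [0, 0, 0, 0, 0, 0]
    - [0, 0, 0, 0, 0, 0]
    - [0, 0, 0, 0, 0, 0]
    - [0, 0, 0, 0, 0, 0]
    - [0, 0, 0, 0, 0, 0]
  fingers: 255
  grip_force: 25

```text
t: 4.9
tool_pos: [477.4, -283.8, 43.2]
orientation: [-3.141, 0.004, 1.495]
wrist_force: [-13.8, 0.2, 12.8]
opening: 9.0
```

```bash
python3 - <<'E'
from h import *
o=st(); print('turn to nest yaw:',np.degrees(o['orientation'][2])-YAW)
E
```

```text
t 4.9 pos [ 477.4 -283.8   43.2] rpy [-179.98    0.24   85.65] F [-13.8   0.2  12.8] M [0.1  2.46 0.11] open 9.0
turn to nest yaw: 81.01525614238864
```

>>> carry_out:
  increments:
    - [0, 0, 0, 0, 0, 0]
    - [0, 0, 0, 0, 0, 0]
    - [0, 0, 0, 0, 0, 0]
    - [4.2, -2, -1, 0, 0, 0]
    - [0, 0, 0, 0, 0, 0]
  fingers: 180

```text
t: 5.32
tool_pos: [478.2, -278.2, 42.7]
orientation: [3.137, 0.003, 1.494]
wrist_force: [-0.2, 0.7, -0.3]
opening: 25.0
```

>>> carry_out:
  increments:
    - [0, 0, 0, 0, 0, 0]
    - [0, 0, 0, 0, 0, 0]
    - [0, 0, 0, 0, 0, 0]
    - [0, 0, 0, 0, 0, 0]
    - [0, 0, 0, 0, 0, 0]
  fingers: 255

```text
t: 5.73
tool_pos: [477.6, -278.4, 42.6]
orientation: [3.138, 0.003, 1.495]
wrist_force: [-4.6, 1.9, 5.2]
opening: 9.6
```

```bash
python3 - <<'E'
from h import *
o=st(); print('turn to nest yaw:',np.degrees(o['orientation'][2])-YAW)
E
```

```text
t 5.73 pos [ 477.6 -278.4   42.6] rpy [1.7982e+02 1.6000e-01 8.5630e+01] F [-4.6  1.9  5.2] M [0.34 0.65 0.03] open 9.6
turn to nest yaw: 81.0027561499775
```

>>> carry_out:
  increments:
    - [0, 0, 0, 0, 0, 6.75]
    - [0, 0, 0, 0, 0, 6.75]
    - [0, 0, 0, 0, 0, 6.75]
    - [0, 0, 0, 0, 0, 6.75]
    - [0, 0, 0, 0, 0, 6.75]
    - [0, 0, 0, 0, 0, 6.75]
    - [0, 0, 0, 0, 0, 6.75]
    - [0, 0, 0, 0, 0, 6.75]
    - [0, 0, 0, 0, 0, 6.75]
    - [0, 0, 0, 0, 0, 6.75]
    - [0, 0, 0, 0, 0, 6.75]
    - [0, 0, 0, 0, 0, 6.75]

```text
t: 6.73
tool_pos: [477.9, -278.9, 42.6]
orientation: [3.137, -0.004, 0.075]
wrist_force: [-2.5, 1.2, 3.2]
opening: 9.6
```

>>> carry_out:
  increments:
    - [0, 0, 0, 0, 0, 0]
    - [0, 0, 0, 0, 0, 0]
    - [0, 0, 0, 0, 0, 0]

```text
t: 6.98
tool_pos: [478.0, -278.9, 42.6]
orientation: [3.137, -0.004, 0.084]
wrist_force: [-2.6, 0.3, 5.0]
opening: 9.2
```

```bash
python3 - <<'E'
from h import *
o=st(); print('turn to nest yaw:',np.degrees(o['orientation'][2])-YAW)
E
```

```text
t 6.98 pos [ 478.  -278.9   42.6] rpy [179.75  -0.21   4.82] F [-2.6  0.3  5. ] M [-0.03  0.64 -0.01] open 9.2
turn to nest yaw: 0.18579281606726195
```

>>> carry_out:
  increments:
    - [0, 0, 0, 0, 0, 0]
    - [0, 0, 0, 0, 0, 0]
    - [0, 0, 0, 0, 0, 0]
    - [0, 0, -20, 0, 0, 0]
    - [0, 0, -20, 0, 0, 0]
    - [0, 0, -20, 0, 0, 0]
    - [0, 0, 0, 0, 0, 0]
  fingers: 150

```text
t: 7.57
tool_pos: [480.4, -280.2, 106.7]
orientation: [3.133, -0.01, 0.081]
wrist_force: [0.7, -0.5, 1.5]
opening: 35.3
```

>>> carry_out:
  increments:
    - [0, 0, 0, 0, 0, -6.25]
    - [0, 0, 0, 0, 0, -6.25]
    - [0, 0, 0, 0, 0, -6.25]
    - [0, 0, 0, 0, 0, -6.25]
    - [0, 0, 0, 0, 0, -6.25]
    - [0, 0, 0, 0, 0, -6.25]
    - [0, 0, 0, 0, 0, -6.25]
    - [0, 0, 0, 0, 0, -6.25]
    - [0, 0, 0, 0, 0, -6.25]
    - [0, 0, 0, 0, 0, -6.25]
    - [0, 0, 0, 0, 0, -6.25]
    - [0, 0, 0, 0, 0, 0]

```text
t: 8.57
tool_pos: [477.6, -278.2, 101.5]
orientation: [3.137, 0.002, 1.285]
wrist_force: [-0.2, 0.5, 0.4]
opening: 35.2
```

```bash
python3 - <<'E'
from h import *
st(); go(466.3,-139.3,42,73.5,25)
E
```

```text
t 8.57 pos [ 477.6 -278.2  101.5] rpy [1.7974e+02 1.1000e-01 7.3610e+01] F [-0.2  0.5  0.4] M [-0.02 -0.03 -0.01] open 35.2
turn: total 0.11 -> 1 rows of [0,0,0,0,0,0.11]; tilt fix [0.26 0.11]
shift total [130.  -50.3  59.5] -> 7 rows of [18.57 -7.18  8.5 ]
```

>>> carry_out:
  increments:
    - [21.7, -8.4, 0, 0.26, 0.1, 0]
    - [21.7, -8.4, 0, 0, 0, 0]
    - [21.7, -8.4, 0, 0, 0, 0]
    - [21.7, -8.4, 0, 0, 0, 0]
    - [21.6, -8.4, 0, 0, 0, 0]
    - [21.6, -8.3, 0, 0, 0, 0]
    - [0, 0, 19.8, 0, 0, 0]
    - [0, 0, 19.8, 0, 0, 0]
    - [0, 0, 19.8, 0, 0, 0]
    - [0, 0, 0, 0, 0, 0]
    - [0, 0, 0, 0, 0, 0]

```text
t: 9.48
tool_pos: [465.7, -138.9, 41.7]
orientation: [-3.139, -0.0, 1.279]
wrist_force: [0.7, 0.0, -0.6]
opening: 35.0
```

>>> carry_out:
  increments:
    - [0, 0, 0, 0, 0, 0]
    - [0, 0, 0, 0, 0, 0]
    - [0, 0, 0, 0, 0, 0]
    - [0, 0, 0, 0, 0, 0]
    - [0, 0, 0, 0, 0, 0]
    - [0, 0, 0, 0, 0, 0]
  fingers: 255

```text
t: 9.98
tool_pos: [466.1, -139.6, 44.0]
orientation: [-3.14, 0.001, 1.28]
wrist_force: [-7.3, 2.5, 6.9]
opening: 9.4
```

```bash
python3 - <<'E'
from h import *
o=st(); print('turn to nest yaw:',np.degrees(o['orientation'][2])-YAW)
E
```

```text
t 9.98 pos [ 466.1 -139.6   44. ] rpy [-1.7993e+02  5.0000e-02  7.3330e+01] F [-7.3  2.5  6.9] M [ 0.3   1.11 -0.06] open 9.4
turn to nest yaw: 68.70121371040192
```

>>> carry_out:
  increments:
    - [0, 0, 0, 0, 0, 6.24]
    - [0, 0, 0, 0, 0, 6.24]
    - [0, 0, 0, 0, 0, 6.24]
    - [0, 0, 0, 0, 0, 6.24]
    - [0, 0, 0, 0, 0, 6.24]
    - [0, 0, 0, 0, 0, 6.24]
    - [0, 0, 0, 0, 0, 6.24]
    - [0, 0, 0, 0, 0, 6.24]
    - [0, 0, 0, 0, 0, 6.24]
    - [0, 0, 0, 0, 0, 6.24]
    - [0, 0, 0, 0, 0, 6.24]
    - [0, 0, 0, 0, 0, 0]

```text
t: 10.98
tool_pos: [465.9, -139.4, 44.0]
orientation: [3.142, 0.002, 0.076]
wrist_force: [-8.3, 1.6, 8.0]
opening: 9.3
```

>>> carry_out:
  increments:
    - [0, 0, 0, 0, 0, 0]
    - [0, 0, 0, 0, 0, 0]
    - [0, 0, 0, 0, 0, 0]

```text
t: 11.23
tool_pos: [465.9, -139.5, 44.0]
orientation: [3.142, 0.002, 0.082]
wrist_force: [-8.4, 2.6, 8.3]
opening: 9.0
```

>>> carry_out:
  increments:
    - [0, 0, 0, 0, 0, 0]
    - [0, 0, 0, 0, 0, 0]
    - [0, 0, 0, 0, 0, 0]
    - [0, 0, -20, 0, 0, 0]
    - [0, 0, -20, 0, 0, 0]
    - [0, 0, -20, 0, 0, 0]
    - [0, 0, 0, 0, 0, 0]
    - [0, 0, 0, 0, 0, 0]
  fingers: 150

```text
t: 11.9
tool_pos: [468.2, -140.2, 104.4]
orientation: [3.139, -0.004, 0.082]
wrist_force: [0.2, -0.3, -0.3]
opening: 35.7
```

```bash
python3 - <<'E'
from h import *
st(); go(549,76.3,54,-50,28)
E
```

```text
t 11.9 pos [ 468.2 -140.2  104.4] rpy [179.84  -0.22   4.72] F [ 0.2 -0.3 -0.3] M [-0.03  0.04 -0.05] open 35.7
turn: total 54.72 -> 8 rows of [0,0,0,0,0,6.84]; tilt fix [ 0.16 -0.22]
shift total [-114.  -201.    50.4] -> 9 rows of [-12.66 -22.34   5.6 ]
```

>>> carry_out:
  increments:
    - [0, 0, 0, 0, 0, -6.9]
    - [0, 0, 0, 0, 0, -6.9]
    - [0, 0, 0, 0, 0, -6.9]
    - [0, 0, 0, 0, 0, -6.9]
    - [0, 0, 0, 0, 0, -6.9]
    - [0, 0, 0, 0, 0, -6.9]
    - [0, 0, 0, 0, 0, -6.9]
    - [0, 0, 0, 0, 0, -6.9]
    - [0, 0, 0, 0, 0, -6.9]
    - [0, 0, 0, 0, 0, -6.9]
    - [0, 0, 0, 0, 0, -6.9]
    - [0, 0, 0, 0, 0, -6.9]

```text
t: 12.9
tool_pos: [466.0, -139.2, 101.4]
orientation: [-3.14, -0.0, 1.533]
wrist_force: [-1.1, -0.4, -0.2]
opening: 35.0
```

>>> carry_out:
  increments:
    - [0, 0, 0, 0, 0, -6.9]
    - [0, 0, 0, 0, 0, -6.9]
    - [0, 0, 0, 0, 0, -6.9]
    - [0, 0, 0, 0, 0, -6.9]
    - [0, 0, 0, 0, 0, -6.9]
    - [0, 0, 0, 0, 0, -6.9]
    - [0, 0, 0, 0, 0, 0]
    - [0, 0, 0, 0, 0, 0]

```text
t: 13.57
tool_pos: [466.2, -139.3, 101.8]
orientation: [-3.141, -0.001, 2.246]
wrist_force: [1.1, -0.2, 0.0]
opening: 34.9
```

```bash
python3 - <<'E'
from h import *
st(); go(549,76.3,54,130,25)
E
```

```text
t 13.57 pos [ 466.2 -139.3  101.8] rpy [-1.7995e+02 -4.0000e-02  1.2871e+02] F [ 1.1 -0.2  0. ] M [-0.01  0.03  0.  ] open 34.9
turn: total -1.29 -> 1 rows of [0,0,0,0,0,-1.29]; tilt fix [-0.05 -0.04]
shift total [111.9 202.   47.8] -> 10 rows of [11.19 20.2   4.78]
```

>>> carry_out:
  increments:
    - [11.2, 20.2, 0, 0, 0, -1.3]
    - [11.2, 20.2, 0, 0, 0, 0]
    - [11.2, 20.2, 0, 0, 0, 0]
    - [11.2, 20.2, 0, 0, 0, 0]
    - [11.2, 20.2, 0, 0, 0, 0]
    - [11.2, 20.2, 0, 0, 0, 0]
    - [11.2, 20.2, 0, 0, 0, 0]
    - [11.2, 20.2, 0, 0, 0, 0]
    - [11.2, 20.2, 0, 0, 0, 0]
    - [11.2, 20.2, 0, 0, 0, 0]
    - [0, 0, 0, 0, 0, 0]
    - [0, 0, 0, 0, 0, 0]

```text
t: 14.57
tool_pos: [549.0, 77.1, 102.0]
orientation: [-3.141, 0.0, 2.272]
wrist_force: [1.4, -1.2, -0.6]
opening: 35.1
```

```bash
python3 - <<'E'
from h import *
st(); go(549,76.3,54,130,16)
E
```

```text
t 14.57 pos [549.   77.1 102. ] rpy [-1.7995e+02  2.0000e-02  1.3018e+02] F [ 1.4 -1.2 -0.6] M [-0.02  0.01 -0.03] open 35.1
turn: total 0.18 -> 1 rows of [0,0,0,0,0,0.18]; tilt fix [-0.05  0.02]
shift total [-0.6 -0.5 48. ] -> 4 rows of [-0.16 -0.13 12.01]
```

>>> carry_out:
  increments:
    - [-0.6, -0.5, 12, 0, 0, 0]
    - [0, 0, 12, 0, 0, 0]
    - [0, 0, 12, 0, 0, 0]
    - [0, 0, 12, 0, 0, 0]
    - [0, 0, 0, 0, 0, 0]

```text
t: 14.98
tool_pos: [546.3, 74.7, 50.6]
orientation: [-3.137, -0.003, 2.271]
wrist_force: [-0.2, -0.1, -0.4]
opening: 35.2
```

>>> carry_out:
  increments:
    - [0, 0, 0, 0, 0, 0]
    - [0, 0, 0, 0, 0, 0]
    - [0, 0, 0, 0, 0, 0]
    - [0, 0, 0, 0, 0, 0]
    - [0, 0, 0, 0, 0, 0]
    - [0, 0, 0, 0, 0, 0]
  fingers: 255

```text
t: 15.48
tool_pos: [549.6, 75.3, 54.8]
orientation: [3.141, 0.002, 2.273]
wrist_force: [2.8, -1.3, -5.1]
opening: 9.3
```

```bash
python3 - <<'E'
from h import *
st()
E
```

```text
t 15.48 pos [549.6  75.3  54.8] rpy [1.7998e+02 9.0000e-02 1.3023e+02] F [ 2.8 -1.3 -5.1] M [-0.15 -0.34 -0.06] open 9.3
```

>>> carry_out:
  increments:
    - [0, 0, 0, 0, 0, -3.67]
    - [0, 0, 0, 0, 0, -3.67]
    - [0, 0, 0, 0, 0, -3.67]
    - [0, 0, 0, 0, 0, 0]
    - [0, 0, 0, 0, 0, 0]
    - [0, 0, 0, 0, 0, 0]

```text
t: 15.98
tool_pos: [549.9, 75.7, 54.8]
orientation: [3.14, 0.002, 2.463]
wrist_force: [4.7, 1.8, -7.2]
opening: 9.3
```

>>> carry_out:
  increments:
    - [0, 0, 0, 0, 0, 0]
    - [0, 0, 0, 0, 0, 0]
    - [0, 0, 0, 0, 0, 0]
    - [0, 0, -20, 0, 0, 0]
    - [0, 0, -20, 0, 0, 0]
    - [0, 0, -20, 0, 0, 0]
    - [0, 0, 0, 0, 0, 0]
    - [0, 0, 0, 0, 0, 0]
  fingers: 150

```text
t: 16.65
tool_pos: [550.4, 75.4, 116.5]
orientation: [3.14, 0.004, 2.465]
wrist_force: [-0.1, -0.2, -0.8]
opening: 35.3
```

```bash
python3 - <<'E'
from h import *
st(); go(490,-70,115,None,25)
E
```

```text
t 16.65 pos [550.4  75.4 116.5] rpy [179.9    0.21 141.21] F [-0.1 -0.2 -0.8] M [ 0.03  0.02 -0.01] open 35.3
turn: total 0.00 -> 0 rows of [0,0,0,0,0,0.00]; tilt fix [0.1  0.21]
shift total [ -44.  -151.2    1.5] -> 7 rows of [ -6.28 -21.6    0.21]
```

>>> carry_out:
  increments:
    - [-6.3, -21.6, 0, 0, 0, 0]
    - [-6.3, -21.6, 0, 0, 0, 0]
    - [-6.3, -21.6, 0, 0, 0, 0]
    - [-6.3, -21.6, 0, 0, 0, 0]
    - [-6.3, -21.6, 0, 0, 0, 0]
    - [-6.3, -21.6, 0, 0, 0, 0]
    - [-6.3, -21.6, 0, 0, 0, 0]
    - [-6.3, -21.6, 0, 0, 0, 0]
    - [-6.3, -21.6, 0, 0, 0, 0]
    - [-6.3, -21.6, 0, 0, 0, 0]
    - [-6.3, -21.6, 0, 0, 0, 0]

```text
t: 17.57
tool_pos: [452.9, -153.7, 113.5]
orientation: [-3.141, -0.001, 2.465]
wrist_force: [0.8, -0.3, -0.2]
opening: 34.9
```

```bash
cat >> h.py <<'E'
def rect(n,x,y,z,half,s):
    im=cams.grab_frame(n)
    xs=np.arange(x+half,x-half,-s); ys=np.arange(y+half,y-half,-s)
    X,Y=np.meshgrid(xs,ys,indexing='ij'); uv=proj(n,np.c_[X.ravel(),Y.ravel(),np.full(X.size,float(z))]).astype(np.float32).reshape(X.shape+(2,))
    return np.clip(cv2.remap(im,uv[...,0],uv[...,1],cv2.INTER_CUBIC)*1.5,0,255).astype(np.uint8)
E
python3 - <<'E'
from h import *
st()
cv2.imwrite('pics/g2.png',np.hstack([rect(n,549.8,75.5,40,50,.25) for n in('top','scene')]))
E
```

```text
t 17.57 pos [ 452.9 -153.7  113.5] rpy [-1.7995e+02 -8.0000e-02  1.4122e+02] F [ 0.8 -0.3 -0.2] M [ 0.04 -0.04 -0.02] open 34.9
```

View pics/g2.png

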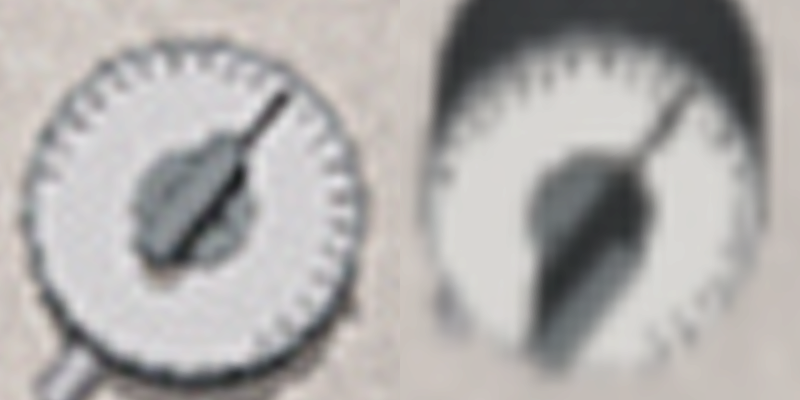

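```bash
python3 - <<'E'
from h import *
im=cv2.imread('pics/g2.png')[:,:400]; g=cv2.cvtColor(im,cv2.COLOR_BGR2GRAY).astype(float)
# dial circle centre from dark outline: fit circle to outer boundary samples
pts=[]
for a in np.radians(np.arange(0,360,4)):
    rr=np.arange(150,185,.5); u=200+rr*np.cos(a); v=200-rr*np.sin(a)
    ok=(u>1)&(u<398)&(v>1)&(v<398)
    p=cv2.remap(g.astype(np.float32),u[None].astype(np.float32),v[None].astype(np.float32),1)[0]
    p[~ok]=999; k=p.argmin(); pts.append((u[k],v[k]))
pts=np.array(pts); A=np.c_[2*pts,np.ones(len(pts))]
w=np.ones(len(pts))
for _ in range(8):
    x=np.linalg.lstsq(A*w[:,None],(pts**2).sum(1)*w,rcond=None)[0]; R0=np.sqrt(x[2]+x[:2]@x[:2]); e=np.hypot(*(pts-x[:2]).T)-R0; w=1/(1+(e/2)**2)
print('circle',x[:2],R0*.25)
# needle line: dark centroids at each radius
for c in (np.array([200,200]),x[:2]):
    L=[]
    for rad in range(72,154,4):
        a=np.radians(np.arange(35,68,.25)); u=c[0]+rad*np.cos(a); v=c[1]-rad*np.sin(a)
        p=cv2.remap(g.astype(np.float32),u[None].astype(np.float32),v[None].astype(np.float32),1)[0]
        wt=np.clip(np.median(p)-20-p,0,None); L.append((rad*.25,round(float(np.degrees((wt*a).sum()/wt.sum())),1) if wt.sum()>100 else None,int(wt.sum())))
    print(L)
E
```

```text
circle [194.57333565 215.30264492] 41.99921704848119
[(18.0, 53.2, 891), (19.0, 52.4, 1620), (20.0, 52.2, 2225), (21.0, 51.9, 2506), (22.0, 51.5, 2568), (23.0, 51.4, 2778), (24.0, 51.5, 3138), (25.0, 51.5, 2926), (26.0, 51.3, 2882), (27.0, 51.2, 3061), (28.0, 51.2, 3145), (29.0, 51.4, 3017), (30.0, 51.5, 2574), (31.0, 51.4, 2408), (32.0, 51.3, 2153), (33.0, 51.2, 1672), (34.0, 51.1, 1014), (35.0, 51.0, 524), (36.0, 50.9, 199), (37.0, None, 14), (38.0, None, 0)]
[(18.0, None, 47), (19.0, None, 48), (20.0, None, 50), (21.0, 57.2, 353), (22.0, 56.4, 1174), (23.0, 55.6, 1759), (24.0, 55.3, 2548), (25.0, 55.0, 2731), (26.0, 54.4, 2510), (27.0, 54.2, 2538), (28.0, 54.2, 2567), (29.0, 54.1, 2474), (30.0, 53.8, 2539), (31.0, 53.7, 2728), (32.0, 53.6, 2779), (33.0, 53.7, 2661), (34.0, 53.7, 2401), (35.0, 53.5, 2184), (36.0, 53.4, 1913), (37.0, 53.3, 1507), (38.0, 53.2, 895)]
```

```bash
cat >> h.py <<'E'
YAW=4.7; c,s=np.cos(np.radians(YAW)),np.sin(np.radians(YAW)); RN=np.array([[c,-s],[s,c]])
pocket=[P1+RN@[0,95],P1,P1+RN@[0,-95]]; pivot=[q+RN@[24,34] for q in pocket]
def way(pts,yaw,p0=None,yaw_now=None):
    """tool-frame shifts between world waypoints at constant yaw (deg), tool down"""
    p=np.array(r.get_obs()['tool_pos'] if p0 is None else p0,float); T=R.from_euler('xyz',[180,0,yaw],degrees=True)
    for q in pts:
        d=T.inv().apply(np.array(q,float)-p); print(np.array(q).round(1),'shift',d.round(1).tolist(),'n>=',int(np.ceil(np.linalg.norm(d)/28))); p=np.array(q,float)
E
python3 - <<'E'
from h import *
for i,a0 in enumerate((.685,.685,.456)):
    k=lambda a,z:[*knobxy(i,a),z]
    print(i); way([k(a0,100),k(a0,45)]+[k(a,45) for a in np.linspace(a0,1.72,6)[1:]]+[k(1.72,100)],160)
E
```

```text
0
[ 601.3 -114.5  100. ] shift [-125.8, 88.9, 13.6] n>= 6
[ 601.3 -114.5   45. ] shift [0.0, -0.0, 55.0] n>= 2
[ 609.2 -105.2   45. ] shift [-4.2, 11.4, 0.0] n>= 1
[614.9 -94.5  45. ] shift [-1.8, 12.1, 0.0] n>= 1
[618.4 -82.8  45. ] shift [0.8, 12.2, 0.0] n>= 1
[619.3 -70.6  45. ] shift [3.2, 11.8, 0.0] n>= 1
[617.8 -58.5  45. ] shift [5.6, 10.8, 0.0] n>= 1
[617.8 -58.5 100. ] shift [0.0, 0.0, -55.0] n>= 2
1
[ 609.1 -209.2  100. ] shift [-165.5, 2.6, 13.6] n>= 6
[ 609.1 -209.2   45. ] shift [0.0, -0.0, 55.0] n>= 2
[ 616.9 -199.9   45. ] shift [-4.2, 11.4, 0.0] n>= 1
[ 622.7 -189.2   45. ] shift [-1.8, 12.1, 0.0] n>= 1
[ 626.2 -177.5   45. ] shift [0.8, 12.2, 0.0] n>= 1
[ 627.1 -165.3   45. ] shift [3.2, 11.8, 0.0] n>= 1
[ 625.6 -153.2   45. ] shift [5.6, 10.8, 0.0] n>= 1
[ 625.6 -153.2  100. ] shift [0.0, 0.0, -55.0] n>= 2
2
[ 606.2 -312.1  100. ] shift [-197.9, -95.1, 13.6] n>= 8
[ 606.2 -312.1   45. ] shift [0.0, -0.0, 55.0] n>= 2
[ 617.9 -302.9   45. ] shift [-7.9, 12.6, 0.0] n>= 1
[ 626.9 -291.1   45. ] shift [-4.5, 14.2, 0.0] n>= 1
[ 632.7 -277.4   45. ] shift [-0.8, 14.9, 0.0] n>= 1
[ 634.9 -262.7   45. ] shift [3.0, 14.6, 0.0] n>= 1
[ 633.3 -247.9   45. ] shift [6.5, 13.4, 0.0] n>= 1
[ 633.3 -247.9  100. ] shift [0.0, 0.0, -55.0] n>= 2
```

>>> carry_out:
  increments:
    - [0, 0, 0, 0, 0, -6.26]
    - [0, 0, 0, 0, 0, -6.26]
    - [0, 0, 0, 0, 0, -6.26]
    - [0, 0, 0, 0, 0, 0]
    - [0, 0, 0, 0, 0, 0]
  fingers: 195

```text
t: 18.08
tool_pos: [454.1, -152.4, 114.1]
orientation: [-3.141, -0.001, 2.79]
wrist_force: [0.9, -0.0, -0.7]
opening: 20.0
```

>>> carry_out:
  increments:
    - [-20.9, 14.3, 2.3, 0, 0, 0]
    - [-20.9, 14.3, 2.3, 0, 0, 0]
    - [-20.9, 14.3, 2.3, 0, 0, 0]
    - [-20.9, 14.3, 2.3, 0, 0, 0]
    - [-20.9, 14.3, 2.3, 0, 0, 0]
    - [-20.9, 14.3, 2.3, 0, 0, 0]
    - [0, 0, 0, 0, 0, 0]
    - [0, 0, 0, 0, 0, 0]
    - [0, 0, 0, 0, 0, 0]

```text
t: 18.83
tool_pos: [600.7, -115.0, 100.2]
orientation: [-3.141, -0.001, 2.792]
wrist_force: [-0.1, 0.5, -0.1]
opening: 20.2
```

```bash
python3 - <<'E'
from h import *
st(); k=lambda a,z:[*knobxy(0,a),z]
way([k(.685,100),k(.685,45)],160)
snap('scene','l0.png',(180,150,340,260),3.5)
E
```

```text
t 18.83 pos [ 600.7 -115.   100.2] rpy [-1.7995e+02 -7.0000e-02  1.5995e+02] F [-0.1  0.5 -0.1] M [-0.02  0.04 -0.02] open 20.2
[ 601.3 -114.5  100. ] shift [-0.4, 0.6, 0.2] n>= 1
[ 601.3 -114.5   45. ] shift [0.0, -0.0, 55.0] n>= 2
```

View pics/l0.png

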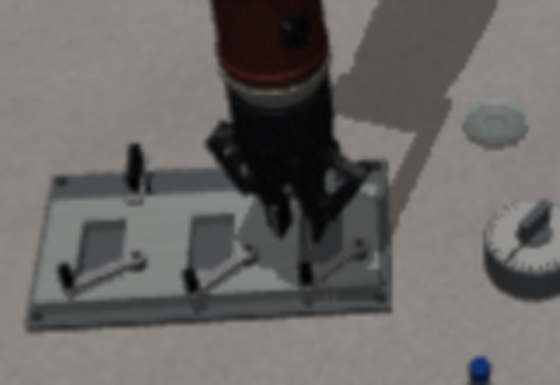

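>>> carry_out:
  increments:
    - [-0.4, 0.6, 14, 0, 0, 0]
    - [0, 0, 14, 0, 0, 0]
    - [0, 0, 14, 0, 0, 0]
    - [0, 0, 13, 0, 0, 0]
    - [0, 0, 0, 0, 0, 0]
    - [0, 0, 0, 0, 0, 0]

```text
t: 19.38
tool_pos: [600.7, -114.7, 44.0]
orientation: [-3.141, -0.003, 2.793]
wrist_force: [0.5, 0.4, 0.5]
opening: 20.3
```

>>> carry_out:
  increments:
    - [-2.1, 5.7, 0, 0, 0, 0]
    - [-2.1, 5.7, 0, 0, 0, 0]
    - [-0.9, 6, 0, 0, 0, 0]
    - [-0.9, 6.1, 0, 0, 0, 0]
    - [0.4, 6.1, 0, 0, 0, 0]
    - [0.4, 6.1, 0, 0, 0, 0]
    - [1.6, 5.9, 0, 0, 0, 0]
    - [1.6, 5.9, 0, 0, 0, 0]
    - [2.8, 5.4, 0, 0, 0, 0]
    - [2.8, 5.4, 0, 0, 0, 0]
    - [0, 0, 0, 0, 0, 0]
    - [0, 0, 0, 0, 0, 0]

```text
t: 20.38
tool_pos: [618.5, -58.4, 45.9]
orientation: [-3.141, 0.0, 2.794]
wrist_force: [0.0, -0.4, 0.7]
opening: 20.1
```

>>> carry_out:
  increments:
    - [0, 0, -18, 0, 0, 0]
    - [0, 0, -18, 0, 0, 0]
    - [0, 0, -18, 0, 0, 0]
    - [0, 0, 0, 0, 0, 0]
    - [0, 0, 0, 0, 0, 0]

```text
t: 20.8
tool_pos: [619.8, -59.5, 101.3]
orientation: [-3.141, 0.004, 2.792]
wrist_force: [0.0, 0.7, -0.4]
opening: 20.1
```

```bash
python3 - <<'E'
from h import *
st(); k=lambda a,z:[*knobxy(1,a),z]
way([k(.685,100),k(.685,45)],160)
E
```

```text
t 20.8 pos [619.8 -59.5 101.3] rpy [-179.99    0.2   160.  ] F [ 0.   0.7 -0.4] M [0.03 0.   0.  ] open 20.1
[ 609.1 -209.2  100. ] shift [-41.2, -144.4, 1.3] n>= 6
[ 609.1 -209.2   45. ] shift [0.0, -0.0, 55.0] n>= 2
```

Now lever1 in the same way.

>>> carry_out:
  increments:
    - [-6.9, -24.1, 0.2, 0, 0, 0]
    - [-6.9, -24.1, 0.2, 0, 0, 0]
    - [-6.9, -24.1, 0.2, 0, 0, 0]
    - [-6.9, -24.1, 0.2, 0, 0, 0]
    - [-6.8, -24, 0.2, 0, 0, 0]
    - [-6.8, -24, 0.2, 0, 0, 0]
    - [0, 0, 0, 0, 0, 0]
    - [0, 0, 0, 0, 0, 0]
    - [0, 0, 0, 0, 0, 0]

```text
t: 21.55
tool_pos: [607.3, -208.2, 97.4]
orientation: [3.141, -0.002, 2.792]
wrist_force: [0.0, -0.6, 0.1]
opening: 20.1
```

```bash
python3 - <<'E'
from h import *
st(); k=lambda a,z:[*knobxy(1,a),z]
way([k(.685,100),k(.685,45)],160)
E
```

```text
t 21.55 pos [ 607.3 -208.2   97.4] rpy [ 1.7999e+02 -1.0000e-01  1.5998e+02] F [ 0.  -0.6  0.1] M [-0.02  0.03  0.01] open 20.1
[ 609.1 -209.2  100. ] shift [-2.0, -0.3, -2.6] n>= 1
[ 609.1 -209.2   45. ] shift [0.0, -0.0, 55.0] n>= 2
```

>>> carry_out:
  increments:
    - [-2, -0.3, 13, 0, 0, 0]
    - [0, 0, 13, 0, 0, 0]
    - [0, 0, 13, 0, 0, 0]
    - [0, 0, 13, 0, 0, 0]
    - [0, 0, 0, 0, 0, 0]
    - [0, 0, 0, 0, 0, 0]

```text
t: 22.05
tool_pos: [608.6, -208.8, 44.7]
orientation: [-3.141, -0.003, 2.793]
wrist_force: [0.1, -0.3, 1.1]
opening: 19.9
```

>>> carry_out:
  increments:
    - [-2.1, 5.7, 0, 0, 0, 0]
    - [-2.1, 5.7, 0, 0, 0, 0]
    - [-0.9, 6, 0, 0, 0, 0]
    - [-0.9, 6.1, 0, 0, 0, 0]
    - [0.4, 6.1, 0, 0, 0, 0]
    - [0.4, 6.1, 0, 0, 0, 0]
    - [1.6, 5.9, 0, 0, 0, 0]
    - [1.6, 5.9, 0, 0, 0, 0]
    - [2.8, 5.4, 0, 0, 0, 0]
    - [2.8, 5.4, 0, 0, 0, 0]
    - [0, 0, 0, 0, 0, 0]
    - [0, 0, 0, 0, 0, 0]

```text
t: 23.05
tool_pos: [626.2, -153.1, 46.8]
orientation: [-3.141, 0.0, 2.793]
wrist_force: [0.1, -0.2, 0.1]
opening: 20.3
```

>>> carry_out:
  increments:
    - [0, 0, -18, 0, 0, 0]
    - [0, 0, -18, 0, 0, 0]
    - [0, 0, -18, 0, 0, 0]
    - [0, 0, 0, 0, 0, 0]
    - [0, 0, 0, 0, 0, 0]

```text
t: 23.47
tool_pos: [627.4, -154.3, 102.2]
orientation: [-3.141, 0.004, 2.792]
wrist_force: [1.0, -0.4, -0.1]
opening: 20.3
```

```bash
python3 - <<'E'
from h import *
st(); k=lambda a,z:[*knobxy(2,a),z]
way([k(.456,100),k(.456,45)],160)
E
```

```text
t 23.47 pos [ 627.4 -154.3  102.2] rpy [-179.97    0.2   160.  ] F [ 1.  -0.4 -0.1] M [ 0.01 -0.01 -0.01] open 20.3
[ 606.2 -312.1  100. ] shift [-34.0, -155.5, 2.2] n>= 6
[ 606.2 -312.1   45. ] shift [0.0, -0.0, 55.0] n>= 2
```

>>> carry_out:
  increments:
    - [-5.3, -22.2, 0, 0, 0, 0]
    - [-5.3, -22.2, 0, 0, 0, 0]
    - [-5.3, -22.2, 0, 0, 0, 0]
    - [-5.3, -22.2, 0, 0, 0, 0]
    - [-5.3, -22.2, 0, 0, 0, 0]
    - [-5.3, -22.2, 0, 0, 0, 0]
    - [-5.3, -22.2, 0, 0, 0, 0]
    - [0, 0, 0, 0, 0, 0]
    - [0, 0, 0, 0, 0, 0]
    - [0, 0, 0, 0, 0, 0]

```text
t: 24.3
tool_pos: [607.4, -311.6, 99.4]
orientation: [3.141, -0.002, 2.792]
wrist_force: [-0.2, 0.8, -0.4]
opening: 19.7
```

```bash
python3 - <<'E'
from h import *
st(); k=lambda a,z:[*knobxy(2,a),z]
way([k(.456,100),k(.456,45)],160)
E
```

```text
t 24.3 pos [ 607.4 -311.6   99.4] rpy [ 1.7997e+02 -1.0000e-01  1.5999e+02] F [-0.2  0.8 -0.4] M [ 0.   -0.02 -0.06] open 19.7
[ 606.2 -312.1  100. ] shift [1.0, -0.9, -0.6] n>= 1
[ 606.2 -312.1   45. ] shift [0.0, -0.0, 55.0] n>= 2
```

>>> carry_out:
  increments:
    - [1, -0.9, 13.5, 0, 0, 0]
    - [0, 0, 13.5, 0, 0, 0]
    - [0, 0, 13.5, 0, 0, 0]
    - [0, 0, 13.5, 0, 0, 0]
    - [0, 0, 0, 0, 0, 0]
    - [0, 0, 0, 0, 0, 0]

```text
t: 24.8
tool_pos: [605.8, -311.8, 44.6]
orientation: [3.141, -0.003, 2.793]
wrist_force: [0.3, -0.7, 0.3]
opening: 20.0
```

>>> carry_out:
  increments:
    - [-3.9, 6.3, 0, 0, 0, 0]
    - [-4, 6.3, 0, 0, 0, 0]
    - [-2.2, 7.1, 0, 0, 0, 0]
    - [-2.3, 7.1, 0, 0, 0, 0]
    - [-0.4, 7.5, 0, 0, 0, 0]
    - [-0.4, 7.4, 0, 0, 0, 0]
    - [1.5, 7.3, 0, 0, 0, 0]
    - [1.5, 7.3, 0, 0, 0, 0]
    - [3.2, 6.7, 0, 0, 0, 0]
    - [3.3, 6.7, 0, 0, 0, 0]
    - [0, 0, 0, 0, 0, 0]
    - [0, 0, 0, 0, 0, 0]

```text
t: 25.8
tool_pos: [634.0, -248.0, 46.8]
orientation: [-3.141, -0.0, 2.794]
wrist_force: [0.5, -0.1, -0.1]
opening: 20.2
```

>>> carry_out:
  increments:
    - [0, 0, -18, 0, 0, 0]
    - [0, 0, -18, 0, 0, 0]
    - [0, 0, -18, 0, 0, 0]
    - [0, 0, -18, 0, 0, 0]
    - [0, 0, 0, 0, 0, 0]
    - [0, 0, 0, 0, 0, 0]

```text
t: 26.3
tool_pos: [635.0, -249.5, 120.3]
orientation: [-3.141, 0.004, 2.792]
wrist_force: [-0.4, -0.2, -0.4]
opening: 20.1
```

```bash
cat >> h.py <<'E'
def dark(im,n,box,z,lo=45,amin=15,k=4):
    x0,y0,x1,y1=box
    g=cv2.resize(im[y0:y1,x0:x1].max(2),None,fx=k,fy=k,interpolation=cv2.INTER_CUBIC)
    nn,l,st_,ce=cv2.connectedComponentsWithStats((g<lo).astype(np.uint8))
    out=[]
    for i in range(1,nn):
        if st_[i,4]<amin*k*k: continue
        uv=(ce[i]+.5)/k-.5+[x0,y0]; out.append((uv,onplane(n,[uv],z)[0],st_[i,4]/k/k))
        print(n,uv.round(1),'xy',out[-1][1][:2].round(1),'area',round(out[-1][2]))
    return out
E
python3 - <<'E'
from h import *
st()
T=cams.grab_frame('top'); S=cams.grab_frame('scene')
cv2.imwrite('pics/raw_t3.png',T); cv2.imwrite('pics/raw_s3.png',S)
dark(T,'top',(190,185,275,270),43); dark(S,'scene',(356,175,430,235),43)
print('levers');dark(T,'top',(360,150,480,190),50,35,12); dark(S,'scene',(186,215,306,245),50,35,8)
for i in range(3): print(knobxy(i,1.6).round(1))
# modules enlarged, rectified on foot top z=26
f=lambda n,im,x,y:None
o=[]
for x,y in((514,269),(408.9,314.5),(416,212)):
    o.append(np.vstack([rect(n,x,y,26,45,.36) for n in('top','scene')]))
cv2.imwrite('pics/mods.png',np.hstack(o))
E
```

```text
t 26.3 pos [ 635.  -249.5  120.3] rpy [-179.94    0.2   159.99] F [-0.4 -0.2 -0.4] M [ 0.01  0.   -0.  ] open 20.1
top [229.2 206.1] xy [513.9 268.8] area 64
top [220.3 248.1] xy [409.5 290.6] area 16
top [251.8 245.1] xy [416.2 211.9] area 56
top [210.9 248.4] xy [408.9 314.3] area 69
scene [403.8 184.7] xy [409.8 315. ] area 40
scene [372.7 185.7] xy [415.9 212.5] area 46
scene [393.9 208.5] xy [514.8 269.1] area 58
levers
top [448.8 167.5] xy [ 604.9 -287.8] area 577
top [462.6 170.7] xy [ 596.6 -323.4] area 60
top [434.1 157. ] xy [ 632.3 -250.6] area 22
top [397.5 160.3] xy [ 624.3 -156. ] area 20
top [472.5 179.2] xy [ 574.5 -348.5] area 42
scene [214.3 217.6] xy [ 564.  -274.2] area 91
scene [284.8 232.4] xy [617.1 -60.9] area 18
scene [251.6 234.1] xy [ 624.4 -155.7] area 18
scene [218.2 235.9] xy [ 632.1 -250.3] area 22
[619.  -65.5]
[ 626.8 -160.2]
[ 634.6 -254.9]
```

View pics/mods.png

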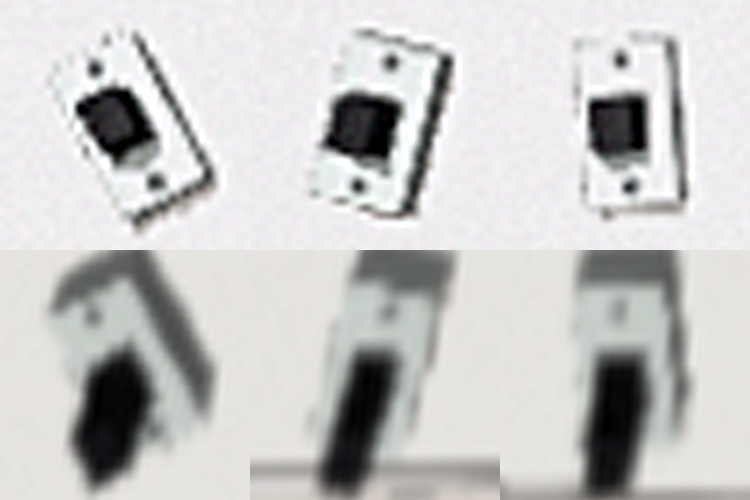

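>>> carry_out:
  increments:
    - [0, 0, 0, 0, 0, -6.12]
    - [0, 0, 0, 0, 0, -6.12]
    - [0, 0, 0, 0, 0, -6.12]
    - [0, 0, 0, 0, 0, -6.12]
    - [0, 0, 0, 0, 0, 0]
    - [9.1, 23.9, 0, 0, 0, 0]
    - [9.1, 23.9, 0, 0, 0, 0]
    - [9.1, 23.9, 0, 0, 0, 0]
    - [9.1, 23.9, 0, 0, 0, 0]
    - [9.1, 23.9, 0, 0, 0, 0]
    - [9.1, 23.9, 0, 0, 0, 0]
    - [9.1, 23.9, 0, 0, 0, 0]
  fingers: 135

```text
t: 27.7
tool_pos: [557.0, -85.8, 118.7]
orientation: [-3.141, 0.0, -3.067]
wrist_force: [0.6, 0.3, 0.3]
opening: 39.9
```

>>> carry_out:
  increments:
    - [9.1, 23.9, 0, 0, 0, 0]
    - [9.1, 23.9, 0, 0, 0, 0]
    - [9.1, 23.9, 0, 0, 0, 0]
    - [9.1, 23.9, 0, 0, 0, 0]
    - [9.1, 23.9, 0, 0, 0, 0]
    - [9.1, 23.9, 0, 0, 0, 0]
    - [9.1, 23.9, 0, 0, 0, 0]
    - [9.1, 23.9, 0, 0, 0, 0]
    - [9.1, 23.9, 0, 0, 0, 0]
    - [9.1, 23.9, 0, 0, 0, 0]
    - [9.1, 23.9, 0, 0, 0, 0]
    - [9.1, 23.9, 0, 0, 0, 0]

```text
t: 28.7
tool_pos: [425.7, 191.5, 118.7]
orientation: [-3.141, 0.001, -3.067]
wrist_force: [0.2, 0.4, 0.2]
opening: 40.2
```

```bash
sed -i 's/-202.6/-202.1/' h.py; python3 - <<'E'
from h import *
st(); go(416.4,212.3,100,184.5,20)
S=cams.grab_frame('scene'); dark(S,'scene',(356,175,430,235),43)
E
```

```text
t 28.7 pos [425.7 191.5 118.7] rpy [-1.7996e+02  5.0000e-02 -1.7572e+02] F [0.2 0.4 0.2] M [ 0.04 -0.02 -0.05] open 40.2
turn: total -0.22 -> 1 rows of [0,0,0,0,0,-0.22]; tilt fix [-0.04  0.05]
shift total [ 7.6 21.5 18.7] -> 2 rows of [ 3.8  10.74  9.33]
scene [403.8 184.7] xy [409.8 315.1] area 42
scene [372.6 185.4] xy [414.8 212.3] area 55
scene [393.9 208.6] xy [514.9 269.1] area 60
```

>>> carry_out:
  increments:
    - [3.8, 10.8, 0, 0, 0, -0.2]
    - [3.8, 10.7, 0, 0, 0, 0]
    - [0, 0, 0, 0, 0, 0]
    - [0, 0, 17.2, 0, 0, 0]
    - [0, 0, 17.2, 0, 0, 0]
    - [0, 0, 17.2, 0, 0, 0]
    - [0, 0, 17.1, 0, 0, 0]
    - [0, 0, 15, 0, 0, 0]
    - [0, 0, 0, 0, 0, 0]
    - [0, 0, 0, 0, 0, 0]

```text
t: 29.58
tool_pos: [416.6, 210.5, 34.2]
orientation: [-3.14, -0.002, -3.061]
wrist_force: [-0.2, 0.0, 0.1]
opening: 40.1
```

>>> carry_out:
  increments:
    - [0, 0, 0, 0, 0, 0]
    - [0, 0, 0, 0, 0, 0]
    - [0, 0, 0, 0, 0, 0]
    - [0, 0, 0, 0, 0, 0]
    - [0, 0, 0, 0, 0, 0]
    - [0, 0, 0, 0, 0, 0]
  fingers: 255
  grip_force: 20

```text
t: 30.08
tool_pos: [418.1, 211.5, 35.9]
orientation: [-3.141, 0.003, -3.06]
wrist_force: [-0.3, 0.2, 5.1]
opening: 15.5
```

>>> carry_out:
  increments:
    - [0, 0, 0, 0, 0, 0]
    - [0, 0, 0, 0, 0, 0]
    - [0, 0, 0, 0, 0, 0]
    - [0, 0, 0, 0, 0, 0]
  fingers: 135

```text
t: 30.42
tool_pos: [416.6, 211.1, 34.5]
orientation: [-3.141, -0.0, -3.06]
wrist_force: [0.2, 1.1, 0.8]
opening: 40.3
```

>>> carry_out:
  increments:
    - [0, 0, 0, 0, 0, 7]
    - [0, 0, 0, 0, 0, 7]
    - [0, 0, 0, 0, 0, 7]
    - [0, 0, 0, 0, 0, 7]
    - [0, 0, 0, 0, 0, 7]
    - [0, 0, 0, 0, 0, 7]
    - [0, 0, 0, 0, 0, 7]
    - [0, 0, 0, 0, 0, 7]
    - [0, 0, 0, 0, 0, 7]
    - [0, 0, 0, 0, 0, 7]
    - [0, 0, 0, 0, 0, 7]
    - [0, 0, 0, 0, 0, 7]

```text
t: 31.42
tool_pos: [416.7, 211.1, 34.5]
orientation: [-3.141, 0.001, 1.751]
wrist_force: [-0.5, -0.8, -0.4]
opening: 40.0
```

```bash
python3 - <<'E'
from h import *
st(); go(416.4,212.3,34,94.5,20)
E
```

```text
t 31.42 pos [416.7 211.1  34.5] rpy [-1.7998e+02  5.0000e-02  1.0035e+02] F [-0.5 -0.8 -0.4] M [ 0.01  0.01 -0.02] open 40.0
turn: total 5.85 -> 1 rows of [0,0,0,0,0,5.85]; tilt fix [-0.02  0.05]
shift total [ 1.2 -0.2  0.5] -> 1 rows of [ 1.18 -0.24  0.55]
```

>>> carry_out:
  increments:
    - [0.4, 0, 0.5, 0, 0, 5.85]
    - [0, 0, 0, 0, 0, 0]

```text
t: 31.58
tool_pos: [416.6, 211.5, 34.0]
orientation: [-3.141, 0.001, 1.652]
wrist_force: [0.0, -0.3, 0.2]
opening: 40.4
```

>>> carry_out:
  increments:
    - [0, 0, 0, 0, 0, 0]
    - [0, 0, 0, 0, 0, 0]
    - [0, 0, 0, 0, 0, 0]
    - [0, 0, 0, 0, 0, 0]
    - [0, 0, 0, 0, 0, 0]
    - [0, 0, 0, 0, 0, 0]
  fingers: 255
  grip_force: 50

```text
t: 32.08
tool_pos: [416.9, 211.6, 34.2]
orientation: [3.141, 0.001, 1.656]
wrist_force: [-0.1, 1.3, -0.9]
opening: 19.2
```

```bash
python3 - <<'E'
from h import *
st()
E
```

```text
t 32.08 pos [416.9 211.6  34.2] rpy [1.7999e+02 5.0000e-02 9.4880e+01] F [-0.1  1.3 -0.9] M [ 0.04 -0.07 -0.  ] open 19.2
```

>>> carry_out:
  increments:
    - [0, 0, -15, 0, 0, 0]
    - [0, 0, -15, 0, 0, 0]
    - [0, 0, -15, 0, 0, 0]
    - [0, 0, -15, 0, 0, 0]
    - [0, 0, -15, 0, 0, 0]
    - [0, 0, -15, 0, 0, 0]
    - [0, 0, 0, 0, 0, 0]

```text
t: 32.67
tool_pos: [418.8, 212.3, 127.2]
orientation: [3.136, -0.0, 1.656]
wrist_force: [1.3, 0.7, -1.7]
opening: 19.1
```

>>> carry_out:
  increments:
    - [-23.4, 6.8, 0, 0, 0, 0]
    - [-23.4, 6.8, 0, 0, 0, 0]
    - [-23.4, 6.8, 0, 0, 0, 0]
    - [-23.4, 6.8, 0, 0, 0, 0]
    - [-23.4, 6.8, 0, 0, 0, 0]
    - [-23.4, 6.8, 0, 0, 0, 0]
    - [-23.4, 6.8, 0, 0, 0, 0]
    - [-23.4, 6.8, 0, 0, 0, 0]
    - [-23.4, 6.8, 0, 0, 0, 0]
    - [-23.4, 6.8, 0, 0, 0, 0]
    - [-23.4, 6.8, 0, 0, 0, 0]
    - [-23.4, 6.8, 0, 0, 0, 0]

```text
t: 33.67
tool_pos: [521.5, -62.3, 123.1]
orientation: [-3.14, 0.0, 1.655]
wrist_force: [0.9, 0.3, -1.5]
opening: 18.7
```

>>> carry_out:
  increments:
    - [-23.4, 6.8, 0, 0, 0, 0.1]
    - [-23.4, 6.8, 0, 0, 0, 0]
    - [0, 0, 0, 0, 0, 0]
    - [0, 0, 0, 0, 0, 0]
    - [0, 0, 0, 0, 0, 0]

```text
t: 34.08
tool_pos: [538.5, -106.2, 123.3]
orientation: [-3.14, -0.0, 1.653]
wrist_force: [-0.2, 0.4, -1.3]
opening: 18.8
```

```bash
python3 - <<'E'
from h import *
st(); print(pocket[0]); go(*pocket[0],60,94.7,20)
E
```

```text
t 34.08 pos [ 538.5 -106.2  123.3] rpy [-1.7991e+02 -3.0000e-02  9.4730e+01] F [-0.2  0.4 -1.3] M [-0.02  0.04 -0.02] open 18.8
[ 539.21584168 -107.41944825]
turn: total 0.03 -> 1 rows of [0,0,0,0,0,0.03]; tilt fix [-0.09 -0.03]
shift total [-1.3  0.6 63.3] -> 4 rows of [-0.31  0.16 15.83]
```

>>> carry_out:
  increments:
    - [-1.3, 0.6, 13, -0.1, 0, 0]
    - [0, 0, 13, 0, 0, 0]
    - [0, 0, 13, 0, 0, 0]
    - [0, 0, 13, 0, 0, 0]
    - [0, 0, 11, 0, 0, 0]
    - [0, 0, 0, 0, 0, 0]
    - [0, 0, 0, 0, 0, 0]
    - [0, 0, 0, 0, 0, 0]

```text
t: 34.75
tool_pos: [540.6, -108.1, 61.8]
orientation: [3.139, 0.001, 1.654]
wrist_force: [0.4, 0.1, -1.3]
opening: 18.8
```

```bash
python3 - <<'E'
from h import *
st(); go(*pocket[0],58,94.7,20)
snap('scene','p0.png',(220,150,330,250),5)
E
```

```text
t 34.75 pos [ 540.6 -108.1   61.8] rpy [1.7986e+02 5.0000e-02 9.4750e+01] F [ 0.4  0.1 -1.3] M [ 0.03 -0.01 -0.06] open 18.8
turn: total 0.05 -> 1 rows of [0,0,0,0,0,0.05]; tilt fix [0.14 0.05]
shift total [ 0.7 -1.3  3.8] -> 1 rows of [ 0.74 -1.28  3.85]
```

View pics/p0.png

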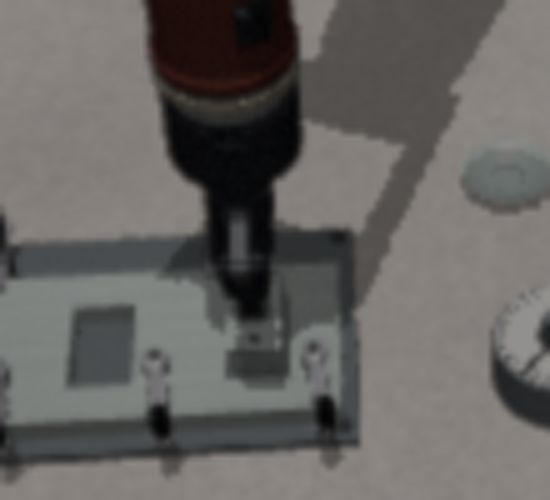

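>>> carry_out:
  increments:
    - [0.7, -1.3, 0, 0.1, 0, 0]
    - [0, 0, 0, 0, 0, 0]
    - [0, 0, 0, 0, 0, 0]
    - [0, 0, 2, 0, 0, 0]
    - [0, 0, 2, 0, 0, 0]
    - [0, 0, 2, 0, 0, 0]
    - [0, 0, 2, 0, 0, 0]
    - [0, 0, 2, 0, 0, 0]
    - [0, 0, 2, 0, 0, 0]
    - [0, 0, 0, 0, 0, 0]

```text
t: 35.63
tool_pos: [538.5, -107.3, 49.0]
orientation: [-3.141, 0.0, 1.654]
wrist_force: [0.1, -0.1, -2.2]
opening: 19.0
```

```bash
python3 - <<'E'
from h import *
st(); go(*pocket[0],40,94.7,20)
E
```

```text
t 35.63 pos [ 538.5 -107.3   49. ] rpy [-1.7997e+02  2.0000e-02  9.4750e+01] F [ 0.1 -0.1 -2.2] M [-0.03  0.   -0.02] open 19.0
turn: total 0.05 -> 1 rows of [0,0,0,0,0,0.05]; tilt fix [-0.03  0.02]
shift total [-0.2  0.7  9. ] -> 1 rows of [-0.2   0.71  8.97]
```

>>> carry_out:
  increments:
    - [0, 0.5, 1.5, 0, 0, 0]
    - [0, 0, 1.5, 0, 0, 0]
    - [0, 0, 1.5, 0, 0, 0]
    - [0, 0, 1.5, 0, 0, 0]
    - [0, 0, 1.5, 0, 0, 0]
    - [0, 0, 1.5, 0, 0, 0]
    - [0, 0, 0.5, 0, 0, 0]
    - [0, 0, 0, 0, 0, 0]
    - [0, 0, 0, 0, 0, 0]

```text
t: 36.38
tool_pos: [539.4, -107.4, 40.3]
orientation: [3.141, 0.001, 1.654]
wrist_force: [-1.8, 0.9, 1.8]
opening: 18.9
```

```bash
python3 - <<'E'
from h import *
st()
E
```

```text
t 36.38 pos [ 539.4 -107.4   40.3] rpy [1.7998e+02 5.0000e-02 9.4750e+01] F [-1.8  0.9  1.8] M [ 0.07  0.18 -0.01] open 18.9
```

```bash
cat >> h.py <<'E'
def arc(i,a0,a1,n,yaw0,yaw1):
    A=np.linspace(a0,a1,n+1); Y=np.linspace(yaw0,yaw1,n+1)
    for k in range(n):
        d=np.r_[knobxy(i,A[k+1])-knobxy(i,A[k]),0]; t=R.from_euler('xyz',[180,0,Y[k]],degrees=True).inv().apply(d)
        print([float(v) for v in t.round(1)]+[0,0,round(Y[k]-Y[k+1],2)])
E
python3 - <<'E'
from h import *
for i in range(3): print(knobxy(i,1.67).round(1))
arc(0,1.67,-.1,18,142,94.7)
E
```

```text
[618.4 -60.9]
[ 626.2 -155.6]
[ 634.  -250.3]
[-4.1, -4.1, -0.0, 0, 0, np.float64(2.63)]
[-3.9, -4.3, -0.0, 0, 0, np.float64(2.63)]
[-3.7, -4.5, -0.0, 0, 0, np.float64(2.63)]
[-3.5, -4.7, -0.0, 0, 0, np.float64(2.63)]
[-3.2, -4.8, -0.0, 0, 0, np.float64(2.63)]
[-2.9, -5.0, -0.0, 0, 0, np.float64(2.63)]
[-2.7, -5.1, -0.0, 0, 0, np.float64(2.63)]
[-2.4, -5.3, -0.0, 0, 0, np.float64(2.63)]
[-2.1, -5.4, -0.0, 0, 0, np.float64(2.63)]
[-1.8, -5.5, -0.0, 0, 0, np.float64(2.63)]
[-1.6, -5.6, -0.0, 0, 0, np.float64(2.63)]
[-1.3, -5.7, -0.0, 0, 0, np.float64(2.63)]
[-1.0, -5.7, -0.0, 0, 0, np.float64(2.63)]
[-0.7, -5.8, -0.0, 0, 0, np.float64(2.63)]
[-0.4, -5.8, -0.0, 0, 0, np.float64(2.63)]
[-0.0, -5.8, -0.0, 0, 0, np.float64(2.63)]
[0.3, -5.8, -0.0, 0, 0, np.float64(2.63)]
[0.6, -5.8, -0.0, 0, 0, np.float64(2.63)]
```

>>> carry_out:
  increments:
    - [0, 0, 0, 0, 0, 0]
    - [0, 0, 0, 0, 0, 0]
    - [0, 0, 0, 0, 0, 0]
    - [0, 0, -10, 0, 0, 0]
    - [0, 0, -15, 0, 0, 0]
    - [0, 0, -15, 0, 0, 0]
    - [0, 0, -15, 0, 0, 0]
    - [0, 0, -5, 0, 0, 0]
    - [0, 0, 0, 0, 0, 0]
  fingers: 135

```text
t: 37.13
tool_pos: [540.9, -107.9, 102.5]
orientation: [3.137, 0.003, 1.654]
wrist_force: [0.2, 0.3, -0.9]
opening: 40.2
```

>>> carry_out:
  increments:
    - [0, 0, 0, 0, 0, -6.75]
    - [0, 0, 0, 0, 0, -6.75]
    - [0, 0, 0, 0, 0, -6.75]
    - [0, 0, 0, 0, 0, -6.75]
    - [0, 0, 0, 0, 0, -6.75]
    - [0, 0, 0, 0, 0, -6.75]
    - [0, 0, 0, 0, 0, -6.75]
    - [0, 0, 0, 0, 0, 0]
  fingers: 195

```text
t: 37.8
tool_pos: [538.7, -107.1, 99.1]
orientation: [-3.141, -0.001, 2.483]
wrist_force: [0.1, 0.2, -0.4]
opening: 20.3
```

```bash
python3 - <<'E'
from h import *
st(); go(617.3,-60.7,100,142,20)
E
```

```text
t 37.8 pos [ 538.7 -107.1   99.1] rpy [-1.7995e+02 -3.0000e-02  1.4224e+02] F [ 0.1  0.2 -0.4] M [-0.   -0.06  0.04] open 20.3
turn: total 0.24 -> 1 rows of [0,0,0,0,0,0.24]; tilt fix [-0.05 -0.03]
shift total [-33.3  85.   -0.9] -> 5 rows of [-6.67 16.99 -0.17]
```

>>> carry_out:
  increments:
    - [-6.8, 17, 0, 0, 0, 0.2]
    - [-6.8, 17, 0, 0, 0, 0]
    - [-6.8, 17, 0, 0, 0, 0]
    - [-6.8, 17, 0, 0, 0, 0]
    - [-6.8, 17, 0, 0, 0, 0]
    - [0, 0, 0, 0, 0, 0]
    - [0, 0, 0, 0, 0, 0]
    - [0, 0, 13.5, 0, 0, 0]
    - [0, 0, 13.5, 0, 0, 0]
    - [0, 0, 13.5, 0, 0, 0]
    - [0, 0, 13.5, 0, 0, 0]
    - [0, 0, 0, 0, 0, 0]

```text
t: 38.8
tool_pos: [615.0, -61.2, 41.2]
orientation: [-3.138, -0.006, 2.474]
wrist_force: [-0.4, -0.2, 0.1]
opening: 20.1
```

```bash
python3 - <<'E'
from h import *
st()
E
```

```text
t 38.8 pos [615.  -61.2  41.2] rpy [-179.8    -0.34  141.75] F [-0.4 -0.2  0.1] M [0.02 0.03 0.05] open 20.1
```

>>> carry_out:
  increments:
    - [0, 0, 0, 0, 0, 0]
    - [-4.1, -4.1, 0, 0, 0, 2.63]
    - [-3.9, -4.3, 0, 0, 0, 2.63]
    - [-3.7, -4.5, 0, 0, 0, 2.63]
    - [-3.5, -4.7, 0, 0, 0, 2.63]
    - [-3.2, -4.8, 0, 0, 0, 2.63]
    - [-2.9, -5, 0, 0, 0, 2.63]
    - [-2.7, -5.1, 0, 0, 0, 2.63]
    - [-2.4, -5.3, 0, 0, 0, 2.63]
    - [-2.1, -5.4, 0, 0, 0, 2.63]

```text
t: 39.63
tool_pos: [607.2, -111.3, 47.9]
orientation: [3.138, 0.004, 2.059]
wrist_force: [2.1, -0.6, 0.7]
opening: 20.3
```

>>> carry_out:
  increments:
    - [-1.8, -5.5, 0, 0, 0, 2.63]
    - [-1.6, -5.6, 0, 0, 0, 2.63]
    - [-1.3, -5.7, 0, 0, 0, 2.63]
    - [-1, -5.7, 0, 0, 0, 2.63]
    - [-0.7, -5.8, 0, 0, 0, 2.63]
    - [-0.4, -5.8, 0, 0, 0, 2.63]
    - [0, -5.8, 0, 0, 0, 2.63]
    - [0.3, -5.8, 0, 0, 0, 2.63]
    - [0.6, -5.8, 0, 0, 0, 2.63]
    - [0, 0, 0, 0, 0, 0]
    - [0, 0, 0, 0, 0, 0]
    - [0, 0, 0, 0, 0, 0]

```text
t: 40.63
tool_pos: [559.5, -131.2, 46.7]
orientation: [3.141, 0.001, 1.65]
wrist_force: [-0.3, 0.6, 0.1]
opening: 20.3
```

```bash
python3 - <<'E'
from h import *
st(); print(knobxy(0,0),knobxy(0,-.1))
E
```

```text
t 40.63 pos [ 559.5 -131.2   46.7] rpy [1.7994e+02 6.0000e-02 9.4530e+01] F [-0.3  0.6  0.1] M [-0.03 -0.04  0.04] open 20.3
[ 565.18360168 -130.36885872] [ 559.28908474 -130.55772749]
```

>>> carry_out:
  increments:
    - [0, -2, 0, 0, 0, 0]
    - [0, -2, 0, 0, 0, 0]
    - [0, 0, 0, 0, 0, 0]
    - [0, 0, 0, 0, 0, 0]
    - [0, 0, 0, 0, 0, 0]

```text
t: 41.05
tool_pos: [558.7, -131.2, 47.0]
orientation: [3.134, 0.002, 1.649]
wrist_force: [12.4, 1.3, -6.7]
opening: 20.2
```

```bash
python3 - <<'E'
from h import *
st()
T=cams.grab_frame('top'); S=cams.grab_frame('scene')
snap('scene','lv0.png',(220,150,330,250),5)
E
```

```text
t 41.05 pos [ 558.7 -131.2   47. ] rpy [1.7954e+02 1.1000e-01 9.4490e+01] F [12.4  1.3 -6.7] M [ 0.26 -1.94  0.05] open 20.2
```

View pics/lv0.png

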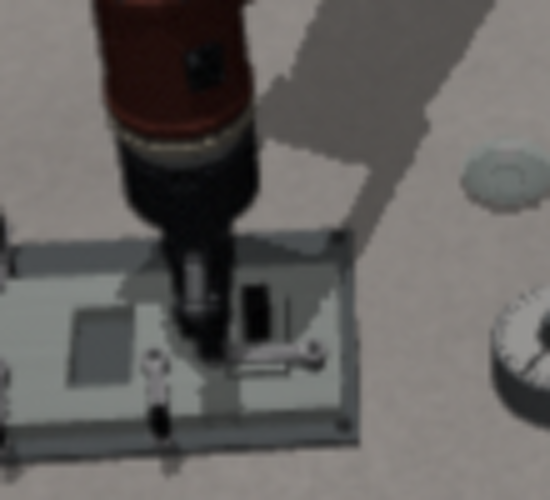

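>>> carry_out:
  increments:
    - [0, 3, 0, 0, 0, 0]
    - [0, 3, 0, 0, 0, 0]
    - [0, 0, -15, 0, 0, 0]
    - [0, 0, -15, 0, 0, 0]
    - [0, 0, -20, 0, 0, 0]
    - [0, 0, -20, 0, 0, 0]
    - [0, 0, 0, 0, 0, 0]

```text
t: 41.78
tool_pos: [563.5, -131.8, 120.5]
orientation: [3.136, 0.004, 1.649]
wrist_force: [1.2, 0.3, 0.8]
opening: 20.0
```

>>> carry_out:
  increments:
    - [0, 0, 0, 0, 0, 6.6]
    - [0, 0, 0, 0, 0, 6.6]
    - [0, 0, 0, 0, 0, 6.6]
    - [0, 0, 0, 0, 0, 6.6]
    - [0, 0, 0, 0, 0, 6.6]
    - [0, 0, 0, 0, 0, 6.6]
    - [0, 0, 0, 0, 0, 6.6]
    - [0, 0, 0, 0, 0, 6.6]
    - [0, 0, 0, 0, 0, 6.6]
    - [0, 0, 0, 0, 0, 6.6]
    - [0, 0, 0, 0, 0, 0]
  fingers: 135

```text
t: 42.7
tool_pos: [560.4, -130.6, 115.1]
orientation: [-3.141, 0.001, 0.493]
wrist_force: [-0.3, 0.5, -0.2]
opening: 40.1
```

```bash
python3 - <<'E'
from h import *
st(); go(514.4,269.1,115,28.4,25)
T=cams.grab_frame('top'); S=cams.grab_frame('scene')
dark(T,'top',(185,180,290,280),43); dark(S,'scene',(346,170,440,240),43)
E
```

```text
t 42.7 pos [ 560.4 -130.6  115.1] rpy [-1.7998e+02  7.0000e-02  2.8240e+01] F [-0.3  0.5 -0.2] M [-0.02 -0.03  0.02] open 40.1
turn: total -0.16 -> 1 rows of [0,0,0,0,0,-0.16]; tilt fix [-0.02  0.07]
shift total [ 1.496e+02 -3.735e+02  1.000e-01] -> 17 rows of [ 8.800e+00 -2.197e+01  1.000e-02]
top [229.2 206.1] xy [513.9 268.7] area 66
top [206.1 242.8] xy [422.9 326.3] area 22
top [196.6 241.6] xy [426.1 350.4] area 75
scene [415.5 188.7] xy [427.6 350.6] area 42
scene [393.9 208.5] xy [514.8 269.1] area 60
```

>>> carry_out:
  increments:
    - [8.8, -22, 0, 0, 0, 0]
    - [8.8, -22, 0, 0, 0, 0]
    - [8.8, -22, 0, 0, 0, 0]
    - [8.8, -22, 0, 0, 0, 0]
    - [8.8, -22, 0, 0, 0, 0]
    - [8.8, -22, 0, 0, 0, 0]
    - [8.8, -22, 0, 0, 0, 0]
    - [8.8, -22, 0, 0, 0, 0]
    - [8.8, -22, 0, 0, 0, 0]
    - [8.8, -22, 0, 0, 0, 0]
    - [8.8, -22, 0, 0, 0, 0]
    - [8.8, -22, 0, 0, 0, 0]

```text
t: 43.8
tool_pos: [527.7, 152.7, 115.7]
orientation: [3.141, 0.0, 0.5]
wrist_force: [0.4, 0.4, -0.6]
opening: 40.1
```

>>> carry_out:
  increments:
    - [8.8, -22, 0, 0, 0, 0]
    - [8.8, -22, 0, 0, 0, 0]
    - [8.8, -22, 0, 0, 0, 0]
    - [8.8, -22, 0, 0, 0, 0]
    - [8.8, -21.9, 0, 0, 0, 0]
    - [0, 0, 0, 0, 0, 0]
    - [0, 0, 0, 0, 0, 0]
    - [0, 0, 0, 0, 0, 0]

```text
t: 44.47
tool_pos: [514.2, 268.8, 115.4]
orientation: [3.14, 0.001, 0.499]
wrist_force: [-0.0, -0.5, -0.5]
opening: 40.1
```

```bash
python3 - <<'E'
from h import *
st(); go(514.4,269.1,34,28.4,25)
E
```

```text
t 44.47 pos [514.2 268.8 115.4] rpy [1.7993e+02 5.0000e-02 2.8590e+01] F [-0.  -0.5 -0.5] M [-0.02  0.05 -0.03] open 40.1
turn: total 0.19 -> 1 rows of [0,0,0,0,0,0.19]; tilt fix [0.07 0.05]
shift total [ 0.3 -0.2 81.4] -> 4 rows of [ 0.09 -0.05 20.35]
```

>>> carry_out:
  increments:
    - [0, 0, 17, 0, 0, 0]
    - [0, 0, 17, 0, 0, 0]
    - [0, 0, 17, 0, 0, 0]
    - [0, 0, 17, 0, 0, 0]
    - [0, 0, 13.4, 0, 0, 0]
    - [0, 0, 0, 0, 0, 0]
    - [0, 0, 0, 0, 0, 0]

```text
t: 45.05
tool_pos: [514.0, 268.1, 33.7]
orientation: [3.141, 0.002, 0.496]
wrist_force: [-0.3, -0.3, -0.1]
opening: 40.3
```

>>> carry_out:
  increments:
    - [0, 0, 0, 0, 0, 0]
    - [0, 0, 0, 0, 0, 0]
    - [0, 0, 0, 0, 0, 0]
    - [0, 0, 0, 0, 0, 0]
    - [0, 0, 0, 0, 0, 0]
    - [0, 0, 0, 0, 0, 0]
  fingers: 255
  grip_force: 20

```text
t: 45.55
tool_pos: [515.5, 269.5, 35.7]
orientation: [3.14, -0.002, 0.497]
wrist_force: [-0.6, -0.7, 5.5]
opening: 15.6
```

>>> carry_out:
  increments:
    - [0, 0, 0, 0, 0, 0]
    - [0, 0, 0, 0, 0, 0]
    - [0, 0, 0, 0, 0, 0]
    - [0, 0, 0, 0, 0, 0]
  fingers: 135

```text
t: 45.88
tool_pos: [514.0, 269.0, 34.0]
orientation: [3.141, 0.001, 0.497]
wrist_force: [-0.0, -0.2, 0.1]
opening: 40.0
```

>>> carry_out:
  increments:
    - [0, 0, 0, 0, 0, -7]
    - [0, 0, 0, 0, 0, -7]
    - [0, 0, 0, 0, 0, -7]
    - [0, 0, 0, 0, 0, -7]
    - [0, 0, 0, 0, 0, -7]
    - [0, 0, 0, 0, 0, -7]
    - [0, 0, 0, 0, 0, -7]
    - [0, 0, 0, 0, 0, -7]
    - [0, 0, 0, 0, 0, -7]
    - [0, 0, 0, 0, 0, -7]
    - [0, 0, 0, 0, 0, -7]
    - [0, 0, 0, 0, 0, -7]

```text
t: 46.88
tool_pos: [514.1, 269.0, 34.0]
orientation: [-3.141, 0.001, 1.969]
wrist_force: [-0.4, 0.1, 0.3]
opening: 40.3
```

```bash
python3 - <<'E'
from h import *
st(); go(514.4,269.1,34,118.5,25)
E
```

```text
t 46.88 pos [514.1 269.   34. ] rpy [-1.7996e+02  5.0000e-02  1.1281e+02] F [-0.4  0.1  0.3] M [ 0.   -0.01  0.01] open 40.3
turn: total -5.69 -> 1 rows of [0,0,0,0,0,-5.69]; tilt fix [-0.04  0.05]
shift total [-0.   0.3  0. ] -> 1 rows of [-0.04  0.28  0.04]
```

>>> carry_out:
  increments:
    - [0, 0.3, 0, 0, 0, -5.7]
    - [0, 0, 0, 0, 0, 0]

```text
t: 47.05
tool_pos: [514.5, 269.1, 34.1]
orientation: [-3.141, 0.001, 2.066]
wrist_force: [-0.0, 0.0, 1.0]
opening: 40.2
```

>>> carry_out:
  increments:
    - [0, 0, 0, 0, 0, 0]
    - [0, 0, 0, 0, 0, 0]
    - [0, 0, 0, 0, 0, 0]
    - [0, 0, 0, 0, 0, 0]
    - [0, 0, 0, 0, 0, 0]
    - [0, 0, 0, 0, 0, 0]
  fingers: 255
  grip_force: 50

```text
t: 47.55
tool_pos: [514.7, 269.2, 34.4]
orientation: [-3.142, 0.001, 2.062]
wrist_force: [-1.1, -0.8, 0.3]
opening: 19.0
```

>>> carry_out:
  increments:
    - [0, 0, -15, 0, 0, 0]
    - [0, 0, -15, 0, 0, 0]
    - [0, 0, -15, 0, 0, 0]
    - [0, 0, -15, 0, 0, 0]
    - [0, 0, -15, 0, 0, 0]
    - [0, 0, -15, 0, 0, 0]
    - [0, 0, 0, 0, 0, 0]
    - [0, 0, 0, 0, 0, 6]
    - [0, 0, 0, 0, 0, 6]
    - [0, 0, 0, 0, 0, 6]
    - [0, 0, 0, 0, 0, 6]
    - [0, 0, 0, 0, 0, 0]

```text
t: 48.55
tool_pos: [514.0, 269.0, 123.0]
orientation: [-3.14, 0.001, 1.639]
wrist_force: [-0.2, 0.3, -1.8]
opening: 19.0
```

```bash
python3 - <<'E'
from h import *
st(); print(pocket[1],pocket[2]); go(*pocket[1],123,94.7,25)
E
```

```text
t 48.55 pos [514. 269. 123.] rpy [-1.7993e+02  7.0000e-02  9.3930e+01] F [-0.2  0.3 -1.8] M [-0.    0.01  0.04] open 19.0
[ 547.  -202.1] [ 554.78415832 -296.78055175]
turn: total -0.77 -> 1 rows of [0,0,0,0,0,-0.77]; tilt fix [-0.07  0.07]
shift total [-472.3   -5.7    0. ] -> 19 rows of [-24.86  -0.3    0.  ]
```

>>> carry_out:
  increments:
    - [0, 0, 0, 0, 0, -0.77]
    - [-24.9, -0.3, 0, 0, 0, 0]
    - [-24.9, -0.3, 0, 0, 0, 0]
    - [-24.9, -0.3, 0, 0, 0, 0]
    - [-24.9, -0.3, 0, 0, 0, 0]
    - [-24.9, -0.3, 0, 0, 0, 0]
    - [-24.9, -0.3, 0, 0, 0, 0]
    - [-24.9, -0.3, 0, 0, 0, 0]
    - [-24.9, -0.3, 0, 0, 0, 0]
    - [-24.9, -0.3, 0, 0, 0, 0]
    - [-24.9, -0.3, 0, 0, 0, 0]
    - [-24.9, -0.3, 0, 0, 0, 0]

```text
t: 49.55
tool_pos: [534.7, -5.1, 124.2]
orientation: [3.142, 0.001, 1.661]
wrist_force: [1.1, -0.1, -0.8]
opening: 19.0
```

>>> carry_out:
  increments:
    - [-24.9, -0.3, 0, 0, 0, 0]
    - [-24.9, -0.3, 0, 0, 0, 0]
    - [-24.9, -0.3, 0, 0, 0, 0]
    - [-24.9, -0.3, 0, 0, 0, 0]
    - [-24.9, -0.3, 0, 0, 0, 0]
    - [-24.9, -0.3, 0, 0, 0, 0]
    - [-24.9, -0.3, 0, 0, 0, 0]
    - [-23, -0.3, 0, 0, 0, 0]
    - [0, 0, 0, 0, 0, 0]
    - [0, 0, 0, 0, 0, 0]
    - [0, 0, 0, 0, 0, 0]

```text
t: 50.47
tool_pos: [549.1, -200.2, 124.2]
orientation: [-3.141, -0.0, 1.658]
wrist_force: [0.6, 0.4, -1.0]
opening: 19.0
```

```bash
python3 - <<'E'
from h import *
st(); go(*pocket[1],60,94.7,25)
E
```

```text
t 50.47 pos [ 549.1 -200.2  124.2] rpy [-1.7998e+02 -1.0000e-02  9.5020e+01] F [ 0.6  0.4 -1. ] M [0.   0.01 0.  ] open 19.0
turn: total 0.32 -> 1 rows of [0,0,0,0,0,0.32]; tilt fix [-0.02 -0.01]
shift total [-1.7 -2.3 64.2] -> 3 rows of [-0.56 -0.75 21.4 ]
```

>>> carry_out:
  increments:
    - [-1.7, -2.3, 0, 0, 0, 0.32]
    - [0, 0, 13, 0, 0, 0]
    - [0, 0, 13, 0, 0, 0]
    - [0, 0, 13, 0, 0, 0]
    - [0, 0, 13, 0, 0, 0]
    - [0, 0, 10, 0, 0, 0]
    - [0, 0, 0, 0, 0, 0]
    - [0, 0, 0, 0, 0, 0]
    - [0, 0, 0, 0, 0, 0]
    - [0, 0, 0, 0, 0, 0]
    - [0, 0, 0, 0, 0, 0]

```text
t: 51.38
tool_pos: [548.1, -203.0, 63.8]
orientation: [3.14, 0.002, 1.651]
wrist_force: [-0.6, 0.3, -1.5]
opening: 18.9
```

```bash
python3 - <<'E'
from h import *
st(); go(*pocket[1],50,94.7,25)
E
```

```text
t 51.38 pos [ 548.1 -203.    63.8] rpy [1.7989e+02 1.0000e-01 9.4600e+01] F [-0.6  0.3 -1.5] M [-0.04 -0.01  0.01] open 18.9
turn: total -0.10 -> 1 rows of [0,0,0,0,0,-0.10]; tilt fix [0.11 0.1 ]
shift total [ 1.  -1.  13.8] -> 1 rows of [ 0.98 -1.02 13.78]
```

>>> carry_out:
  increments:
    - [0.6, -0.7, 0, 0, 0, 0]
    - [0, 0, 0, 0, 0, 0]
    - [0, 0, 2, 0, 0, 0]
    - [0, 0, 2, 0, 0, 0]
    - [0, 0, 2, 0, 0, 0]
    - [0, 0, 2, 0, 0, 0]
    - [0, 0, 2, 0, 0, 0]
    - [0, 0, 2, 0, 0, 0]
    - [0, 0, 1, 0, 0, 0]
    - [0, 0, 0, 0, 0, 0]

```text
t: 52.22
tool_pos: [546.4, -202.0, 49.4]
orientation: [-3.141, 0.0, 1.651]
wrist_force: [-0.6, 0.0, -1.6]
opening: 19.3
```

```bash
python3 - <<'E'
from h import *
st(); go(*pocket[1],40.4,94.7,25)
E
```

```text
t 52.22 pos [ 546.4 -202.    49.4] rpy [-1.7999e+02  3.0000e-02  9.4600e+01] F [-0.6  0.  -1.6] M [0.04 0.03 0.04] open 19.3
turn: total -0.10 -> 1 rows of [0,0,0,0,0,-0.10]; tilt fix [-0.01  0.03]
shift total [-0.2  0.6  9. ] -> 1 rows of [-0.2   0.6   8.96]
```

>>> carry_out:
  increments:
    - [0, 0.4, 1.5, 0, 0, 0]
    - [0, 0, 1.5, 0, 0, 0]
    - [0, 0, 1.5, 0, 0, 0]
    - [0, 0, 1.5, 0, 0, 0]
    - [0, 0, 1.5, 0, 0, 0]
    - [0, 0, 1.5, 0, 0, 0]
    - [0, 0, 0.5, 0, 0, 0]
    - [0, 0, 0, 0, 0, 0]
    - [0, 0, 0, 0, 0, 0]

```text
t: 52.97
tool_pos: [547.1, -202.1, 40.3]
orientation: [3.141, 0.001, 1.651]
wrist_force: [-0.0, 1.1, -1.2]
opening: 18.9
```

```bash
python3 - <<'E'
from h import *
st()
E
```

```text
t 52.97 pos [ 547.1 -202.1   40.3] rpy [1.7998e+02 5.0000e-02 9.4610e+01] F [-0.   1.1 -1.2] M [0.05 0.03 0.03] open 18.9
```

>>> carry_out:
  increments:
    - [0, 0, 0.7, 0, 0, 0]
    - [0, 0, 0.7, 0, 0, 0]
    - [0, 0, 0, 0, 0, 0]
    - [0, 0, 0, 0, 0, 0]

```text
t: 53.3
tool_pos: [547.1, -202.1, 40.3]
orientation: [3.141, 0.001, 1.651]
wrist_force: [-5.4, 3.1, 9.1]
opening: 19.0
```

>>> carry_out:
  increments:
    - [0, 0, 0, 0, 0, 0]
    - [0, 0, 0, 0, 0, 0]
    - [0, 0, 0, 0, 0, 0]
    - [0, 0, -10, 0, 0, 0]
    - [0, 0, -15, 0, 0, 0]
    - [0, 0, -15, 0, 0, 0]
    - [0, 0, -15, 0, 0, 0]
    - [0, 0, -5, 0, 0, 0]
    - [0, 0, 0, 0, 0, 0]
  fingers: 135

```text
t: 54.05
tool_pos: [548.4, -202.7, 101.2]
orientation: [3.138, 0.003, 1.651]
wrist_force: [-0.5, -0.9, 1.0]
opening: 40.4
```

>>> carry_out:
  increments:
    - [0, 0, 0, 0, 0, -6.75]
    - [0, 0, 0, 0, 0, -6.75]
    - [0, 0, 0, 0, 0, -6.75]
    - [0, 0, 0, 0, 0, -6.75]
    - [0, 0, 0, 0, 0, -6.75]
    - [0, 0, 0, 0, 0, -6.75]
    - [0, 0, 0, 0, 0, -6.75]
    - [0, 0, 0, 0, 0, 0]
  fingers: 195

```text
t: 54.72
tool_pos: [546.4, -201.7, 97.8]
orientation: [-3.141, -0.001, 2.48]
wrist_force: [-0.0, -0.3, -0.9]
opening: 20.3
```

```bash
python3 - <<'E'
from h import *
st(); go(625.6,-155.6,100,142,20)
S=cams.grab_frame('scene'); dark(S,'scene',(186,195,330,245),50,35,8)
E
```

```text
t 54.72 pos [ 546.4 -201.7   97.8] rpy [-1.7996e+02 -5.0000e-02  1.4210e+02] F [-0.  -0.3 -0.9] M [-0.02 -0.03 -0.05] open 20.3
turn: total 0.10 -> 1 rows of [0,0,0,0,0,0.10]; tilt fix [-0.04 -0.05]
shift total [-34.1  85.1  -2.2] -> 5 rows of [-6.82 17.02 -0.45]
scene [218.  199.1] xy [ 488.3 -276.4] area 30
scene [238.2 198.5] xy [ 485.1 -214. ] area 121
scene [262.7 198.2] xy [ 482.9 -137.9] area 21
scene [270.9 212.2] xy [ 540.6 -107.5] area 42
scene [239.2 213.7] xy [ 547.5 -202.1] area 54
scene [262.2 218. ] xy [ 563.7 -131.5] area 13
scene [251.6 234.1] xy [ 624.3 -155.8] area 18
scene [218.4 236.1] xy [ 632.9 -249.8] area 19
```

>>> carry_out:
  increments:
    - [-6.8, 17, 0, 0, 0, 0.1]
    - [-6.8, 17, 0, 0, 0, 0]
    - [-6.8, 17, 0, 0, 0, 0]
    - [-6.8, 17, 0, 0, 0, 0]
    - [-6.8, 17, 0, 0, 0, 0]
    - [0, 0, 0, 0, 0, 0]
    - [0, 0, 0, 0, 0, 0]
    - [0, 0, 13.5, 0, 0, 0]
    - [0, 0, 13.5, 0, 0, 0]
    - [0, 0, 13.5, 0, 0, 0]
    - [0, 0, 12, 0, 0, 0]
    - [0, 0, 0, 0, 0, 0]

```text
t: 55.77
tool_pos: [623.0, -155.6, 41.5]
orientation: [-3.139, -0.006, 2.473]
wrist_force: [-2.2, 0.4, -0.5]
opening: 20.1
```

>>> carry_out:
  increments:
    - [0, 0, 0, 0, 0, 0]
    - [-4.1, -4.1, 0, 0, 0, 2.63]
    - [-3.9, -4.3, 0, 0, 0, 2.63]
    - [-3.7, -4.5, 0, 0, 0, 2.63]
    - [-3.5, -4.7, 0, 0, 0, 2.63]
    - [-3.2, -4.8, 0, 0, 0, 2.63]
    - [-2.9, -5, 0, 0, 0, 2.63]
    - [-2.7, -5.1, 0, 0, 0, 2.63]
    - [-2.4, -5.3, 0, 0, 0, 2.63]
    - [-2.1, -5.4, 0, 0, 0, 2.63]

```text
t: 56.6
tool_pos: [614.7, -206.1, 48.1]
orientation: [3.139, 0.004, 2.058]
wrist_force: [1.7, 1.4, 0.1]
opening: 20.3
```

>>> carry_out:
  increments:
    - [-1.8, -5.5, 0, 0, 0, 2.63]
    - [-1.6, -5.6, 0, 0, 0, 2.63]
    - [-1.3, -5.7, 0, 0, 0, 2.63]
    - [-1, -5.7, 0, 0, 0, 2.63]
    - [-0.7, -5.8, 0, 0, 0, 2.63]
    - [-0.4, -5.8, 0, 0, 0, 2.63]
    - [0, -5.8, 0, 0, 0, 2.63]
    - [0.3, -5.8, 0, 0, 0, 2.63]
    - [0.6, -5.8, 0, 0, 0, 2.63]
    - [0, 0, 0, 0, 0, 0]
    - [0, 0, 0, 0, 0, 0]
    - [0, 0, 0, 0, 0, 0]

```text
t: 57.6
tool_pos: [567.3, -226.0, 47.1]
orientation: [3.14, 0.001, 1.649]
wrist_force: [0.2, -0.3, -0.3]
opening: 19.9
```

>>> carry_out:
  increments:
    - [0, -2, 0, 0, 0, 0]
    - [0, -2, 0, 0, 0, 0]
    - [0, 0, 0, 0, 0, 0]
    - [0, 0, 0, 0, 0, 0]
    - [0, 0, 0, 0, 0, 0]

```text
t: 58.02
tool_pos: [566.5, -226.1, 47.3]
orientation: [3.134, 0.003, 1.649]
wrist_force: [12.7, 1.2, -5.9]
opening: 19.8
```

```bash
python3 - <<'E'
from h import *
st(); print(knobxy(1,0))
E
```

```text
t 58.02 pos [ 566.5 -226.1   47.3] rpy [1.7954e+02 1.5000e-01 9.4460e+01] F [12.7  1.2 -5.9] M [ 0.15 -2.01 -0.02] open 19.8
[ 572.96776    -225.04941046]
```

>>> carry_out:
  increments:
    - [0, 3, 0, 0, 0, 0]
    - [0, 3, 0, 0, 0, 0]
    - [0, 0, -15, 0, 0, 0]
    - [0, 0, -15, 0, 0, 0]
    - [0, 0, -20, 0, 0, 0]
    - [0, 0, -20, 0, 0, 0]
    - [0, 0, 0, 0, 0, 0]
  fingers: 135

```text
t: 58.6
tool_pos: [571.0, -226.9, 120.9]
orientation: [3.136, 0.004, 1.648]
wrist_force: [1.1, -0.5, 1.2]
opening: 40.2
```

```bash
python3 - <<'E'
from h import *
st()
T=cams.grab_frame('top'); S=cams.grab_frame('scene')
dark(T,'top',(185,180,290,280),43); dark(S,'scene',(346,170,440,240),43)
cv2.imwrite('pics/B2.png',np.hstack([rect(n,427,350.5,26,45,.24) for n in('top','scene')]))
E
```

```text
t 58.6 pos [ 571.  -226.9  120.9] rpy [179.69   0.26  94.44] F [ 1.1 -0.5  1.2] M [-0.06 -0.09 -0.03] open 40.2
top [206.1 242.8] xy [422.9 326.3] area 21
top [196.6 241.6] xy [426.1 350.4] area 74
scene [415.5 188.7] xy [427.7 350.6] area 42
```

View pics/B2.png

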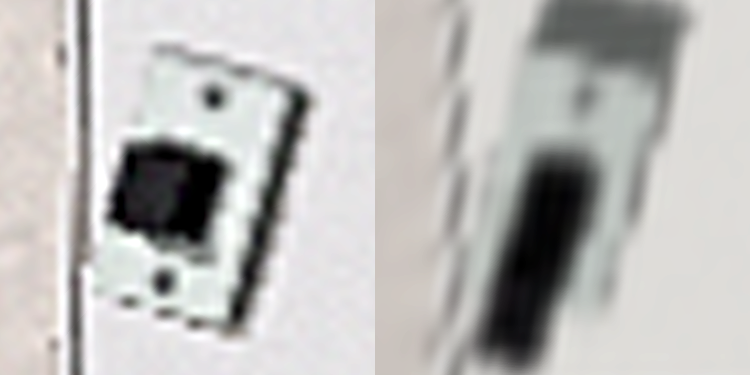

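>>> carry_out:
  increments:
    - [0, 0, 0, 0.3, 0.2, -6.42]
    - [0, 0, 0, 0, 0, -6.42]
    - [0, 0, 0, 0, 0, -6.42]
    - [0, 0, 0, 0, 0, -6.42]
    - [0, 0, 0, 0, 0, -6.42]
    - [0, 0, 0, 0, 0, -6.42]
    - [0, 0, 0, 0, 0, -6.42]
    - [0, 0, 0, 0, 0, -6.42]
    - [0, 0, 0, 0, 0, -6.42]
    - [0, 0, 0, 0, 0, -6.42]
    - [0, 0, 0, 0, 0, -6.42]
    - [0, 0, 0, 0, 0, 0]

```text
t: 59.8
tool_pos: [567.6, -225.0, 114.5]
orientation: [3.14, -0.009, 2.884]
wrist_force: [0.3, -0.3, 0.6]
opening: 40.2
```

```bash
python3 - <<'E'
from h import *
st(); go(426.7,350.5,115,165.1,25)
E
```

```text
t 59.8 pos [ 567.6 -225.   114.5] rpy [179.92  -0.5  165.26] F [ 0.3 -0.3  0.6] M [ 0.04  0.01 -0.05] open 40.2
turn: total 0.16 -> 1 rows of [0,0,0,0,0,0.16]; tilt fix [ 0.08 -0.5 ]
shift total [ 2.841e+02  5.199e+02 -5.000e-01] -> 24 rows of [ 1.184e+01  2.166e+01 -2.000e-02]
```

>>> carry_out:
  increments:
    - [11.8, 21.7, 0, 0.1, -0.5, 0.1]
    - [11.8, 21.7, 0, 0, 0, 0]
    - [11.8, 21.7, 0, 0, 0, 0]
    - [11.8, 21.7, 0, 0, 0, 0]
    - [11.8, 21.7, 0, 0, 0, 0]
    - [11.8, 21.7, 0, 0, 0, 0]
    - [11.8, 21.7, 0, 0, 0, 0]
    - [11.8, 21.7, 0, 0, 0, 0]
    - [11.8, 21.7, 0, 0, 0, 0]
    - [11.8, 21.7, 0, 0, 0, 0]
    - [11.8, 21.7, 0, 0, 0, 0]
    - [11.8, 21.7, 0, 0, 0, 0]

```text
t: 60.8
tool_pos: [498.4, 63.8, 114.8]
orientation: [-3.14, 0.001, 2.875]
wrist_force: [0.5, 0.2, 0.1]
opening: 40.4
```

>>> carry_out:
  increments:
    - [11.8, 21.7, 0, 0, 0, 0]
    - [11.8, 21.7, 0, 0, 0, 0]
    - [11.8, 21.7, 0, 0, 0, 0]
    - [11.8, 21.7, 0, 0, 0, 0]
    - [11.8, 21.7, 0, 0, 0, 0]
    - [11.8, 21.7, 0, 0, 0, 0]
    - [11.8, 21.7, 0, 0, 0, 0]
    - [11.8, 21.7, 0, 0, 0, 0]
    - [11.8, 21.7, 0, 0, 0, 0]
    - [11.8, 21.7, 0, 0, 0, 0]
    - [11.8, 21.7, 0, 0, 0, 0]
    - [11.8, 21.7, 0, 0, 0, 0]

```text
t: 61.8
tool_pos: [429.4, 351.7, 113.9]
orientation: [-3.139, 0.002, 2.875]
wrist_force: [0.4, 0.0, 0.2]
opening: 40.0
```

>>> carry_out:
  increments:
    - [0, 0, 0, 0, 0, 0]
    - [0, 0, 0, 0, 0, 0]
    - [0, 0, 0, 0, 0, 0]

```text
t: 62.05
tool_pos: [430.0, 350.3, 114.1]
orientation: [-3.139, 0.002, 2.877]
wrist_force: [0.3, -0.5, -0.5]
opening: 40.3
```

```bash
python3 - <<'E'
from h import *
st(); go(426.7,350.5,34,165.1,25)
E
```

```text
t 62.05 pos [430.  350.3 114.1] rpy [-1.7984e+02  1.3000e-01  1.6487e+02] F [ 0.3 -0.5 -0.5] M [-0.03  0.03  0.  ] open 40.3
turn: total -0.23 -> 1 rows of [0,0,0,0,0,-0.23]; tilt fix [-0.16  0.13]
shift total [ 3.3 -0.6 80.1] -> 4 rows of [ 0.82 -0.16 20.03]
```

>>> carry_out:
  increments:
    - [3.3, -0.6, 0, -0.1, 0.1, -0.2]
    - [0, 0, 17, 0, 0, 0]
    - [0, 0, 17, 0, 0, 0]
    - [0, 0, 17, 0, 0, 0]
    - [0, 0, 17, 0, 0, 0]
    - [0, 0, 12, 0, 0, 0]
    - [0, 0, 0, 0, 0, 0]
    - [0, 0, 0, 0, 0, 0]

```text
t: 62.72
tool_pos: [427.0, 350.4, 34.5]
orientation: [-3.141, 0.0, 2.881]
wrist_force: [0.3, 0.1, -0.3]
opening: 40.1
```

>>> carry_out:
  increments:
    - [0, 0, 0, 0, 0, 0]
    - [0, 0, 0, 0, 0, 0]
    - [0, 0, 0, 0, 0, 0]
    - [0, 0, 0, 0, 0, 0]
    - [0, 0, 0, 0, 0, 0]
    - [0, 0, 0, 0, 0, 0]
  fingers: 255
  grip_force: 20

```text
t: 63.22
tool_pos: [428.2, 351.7, 36.3]
orientation: [3.14, 0.003, 2.882]
wrist_force: [0.4, -1.2, 5.6]
opening: 15.3
```

>>> carry_out:
  increments:
    - [0, 0, 0, 0, 0, 0]
    - [0, 0, 0, 0, 0, 0]
    - [0, 0, 0, 0, 0, 0]
    - [0, 0, 0, 0, 0, 0]
  fingers: 135

```text
t: 63.55
tool_pos: [427.0, 351.2, 34.7]
orientation: [3.141, 0.001, 2.882]
wrist_force: [-0.9, 0.3, -0.2]
opening: 40.1
```

>>> carry_out:
  increments:
    - [0, 0, 0, 0, 0, 7]
    - [0, 0, 0, 0, 0, 7]
    - [0, 0, 0, 0, 0, 7]
    - [0, 0, 0, 0, 0, 7]
    - [0, 0, 0, 0, 0, 7]
    - [0, 0, 0, 0, 0, 7]
    - [0, 0, 0, 0, 0, 7]
    - [0, 0, 0, 0, 0, 7]
    - [0, 0, 0, 0, 0, 7]
    - [0, 0, 0, 0, 0, 7]
    - [0, 0, 0, 0, 0, 7]
    - [0, 0, 0, 0, 0, 7]

```text
t: 64.55
tool_pos: [427.1, 351.2, 34.7]
orientation: [3.141, -0.0, 1.41]
wrist_force: [-0.2, -0.2, 0.6]
opening: 40.2
```

```bash
python3 - <<'E'
from h import *
st(); go(426.7,350.5,34,75.1,25)
E
```

```text
t 64.55 pos [427.1 351.2  34.7] rpy [ 1.7994e+02 -1.0000e-02  8.0790e+01] F [-0.2 -0.2  0.6] M [ 0.01  0.03 -0.01] open 40.2
turn: total 5.69 -> 1 rows of [0,0,0,0,0,5.69]; tilt fix [ 0.06 -0.01]
shift total [-0.8 -0.2  0.7] -> 1 rows of [-0.76 -0.19  0.74]
```

>>> carry_out:
  increments:
    - [0.7, -0.2, 0.5, 0, 0, 5.7]
    - [0, 0, 0, 0, 0, 0]

```text
t: 64.72
tool_pos: [427.0, 351.9, 34.2]
orientation: [3.141, -0.0, 1.313]
wrist_force: [0.1, 0.6, 0.8]
opening: 39.9
```

>>> carry_out:
  increments:
    - [0, 0, 0, 0, 0, 0]
    - [0, 0, 0, 0, 0, 0]
    - [0, 0, 0, 0, 0, 0]
    - [0, 0, 0, 0, 0, 0]
    - [0, 0, 0, 0, 0, 0]
    - [0, 0, 0, 0, 0, 0]
  fingers: 255
  grip_force: 50

```text
t: 65.22
tool_pos: [427.2, 352.0, 34.5]
orientation: [3.14, -0.001, 1.317]
wrist_force: [-0.2, -0.1, -1.0]
opening: 19.4
```

>>> carry_out:
  increments:
    - [0, 0, -15, 0, 0, 0]
    - [0, 0, -15, 0, 0, 0]
    - [0, 0, -15, 0, 0, 0]
    - [0, 0, -15, 0, 0, 0]
    - [0, 0, -15, 0, 0, 0]
    - [0, 0, -15, 0, 0, 0]
    - [0, 0, 0, 0, 0, 0]
    - [0, 0, 0, 0, 0, -6.5]
    - [0, 0, 0, 0, 0, -6.5]
    - [0, 0, 0, 0, 0, -6.6]
    - [0, 0, 0, 0, 0, 0]

```text
t: 66.13
tool_pos: [426.5, 351.5, 123.2]
orientation: [3.142, 0.001, 1.663]
wrist_force: [-0.2, -0.5, -3.2]
opening: 18.8
```

```bash
python3 - <<'E'
from h import *
st(); go(*pocket[2],124,94.7,25)
E
```

```text
t 66.13 pos [426.5 351.5 123.2] rpy [1.800e+02 4.000e-02 9.528e+01] F [-0.2 -0.5 -3.2] M [-0.05 -0.    0.09] open 18.8
turn: total 0.58 -> 1 rows of [0,0,0,0,0,0.58]; tilt fix [0.   0.04]
shift total [-656.6   74.8   -0.8] -> 27 rows of [-24.32   2.77  -0.03]
```

>>> carry_out:
  increments:
    - [-24.3, 2.8, 0, 0, 0, 0.58]
    - [-24.3, 2.5, 0, 0, 0, 0]
    - [-24.3, 2.5, 0, 0, 0, 0]
    - [-24.3, 2.5, 0, 0, 0, 0]
    - [-24.3, 2.5, 0, 0, 0, 0]
    - [-24.3, 2.5, 0, 0, 0, 0]
    - [-24.3, 2.5, 0, 0, 0, 0]
    - [-24.3, 2.5, 0, 0, 0, 0]
    - [-24.3, 2.5, 0, 0, 0, 0]
    - [-24.3, 2.5, 0, 0, 0, 0]
    - [-24.3, 2.5, 0, 0, 0, 0]
    - [-24.3, 2.5, 0, 0, 0, 0]

```text
t: 67.13
tool_pos: [479.8, 62.4, 123.8]
orientation: [3.141, -0.0, 1.645]
wrist_force: [-0.0, -0.3, -1.9]
opening: 19.0
```

>>> carry_out:
  increments:
    - [-24.3, 2.8, 0, 0, 0, 0]
    - [-24.3, 2.8, 0, 0, 0, 0]
    - [-24.3, 2.8, 0, 0, 0, 0]
    - [-24.3, 2.8, 0, 0, 0, 0]
    - [-24.3, 2.8, 0, 0, 0, 0]
    - [-24.3, 2.8, 0, 0, 0, 0]
    - [-24.3, 2.8, 0, 0, 0, 0]
    - [-24.3, 2.8, 0, 0, 0, 0]
    - [-24.3, 2.8, 0, 0, 0, 0]
    - [-24.3, 2.8, 0, 0, 0, 0]
    - [-24.3, 2.8, 0, 0, 0, 0]
    - [-24.3, 2.8, 0, 0, 0, 0]

```text
t: 68.13
tool_pos: [536.0, -225.5, 123.5]
orientation: [3.141, -0.001, 1.645]
wrist_force: [0.7, 0.7, -1.6]
opening: 19.3
```

>>> carry_out:
  increments:
    - [-24.3, 3, 0, 0, 0, 0]
    - [-24.3, 3, 0, 0, 0, 0]
    - [-20, 3, 0, 0, 0, 0]
    - [0, 0, 0, 0, 0, 0]
    - [0, 0, 0, 0, 0, 0]
    - [0, 0, 0, 0, 0, 0]

```text
t: 68.63
tool_pos: [550.0, -291.4, 123.5]
orientation: [3.141, -0.002, 1.647]
wrist_force: [1.1, 0.9, -1.9]
opening: 19.3
```

```bash
python3 - <<'E'
from h import *
st(); go(*pocket[2],60,94.7,25)
E
```

```text
t 68.63 pos [ 550.  -291.4  123.5] rpy [ 1.7999e+02 -1.0000e-01  9.4340e+01] F [ 1.1  0.9 -1.9] M [ 0.02  0.05 -0.01] open 19.3
turn: total -0.36 -> 1 rows of [0,0,0,0,0,-0.36]; tilt fix [ 0.01 -0.1 ]
shift total [-5.8  4.3 63.5] -> 3 rows of [-1.92  1.43 21.16]
```

>>> carry_out:
  increments:
    - [-5.8, 4.3, 0, 0, -0.1, -0.36]
    - [0, 0, 13, 0, 0, 0]
    - [0, 0, 13, 0, 0, 0]
    - [0, 0, 13, 0, 0, 0]
    - [0, 0, 13, 0, 0, 0]
    - [0, 0, 10, 0, 0, 0]
    - [0, 0, 0, 0, 0, 0]
    - [0, 0, 0, 0, 0, 0]
    - [0, 0, 0, 0, 0, 0]
    - [0, 0, 0, 0, 0, 0]
    - [0, 0, 0, 0, 0, 0]

```text
t: 69.55
tool_pos: [556.2, -298.2, 63.7]
orientation: [3.139, 0.003, 1.655]
wrist_force: [-1.0, -0.3, -1.7]
opening: 19.0
```

```bash
python3 - <<'E'
from h import *
st(); go(*pocket[2],50,94.7,25)
E
```

```text
t 69.55 pos [ 556.2 -298.2   63.7] rpy [1.7983e+02 1.7000e-01 9.4810e+01] F [-1.  -0.3 -1.7] M [-0.03 -0.05  0.02] open 19.0
turn: total 0.11 -> 1 rows of [0,0,0,0,0,0.11]; tilt fix [0.17 0.17]
shift total [ 1.6 -1.3 13.7] -> 1 rows of [ 1.55 -1.28 13.72]
```

>>> carry_out:
  increments:
    - [0.8, -0.8, 0, 0, 0, 0.1]
    - [0, 0, 0, 0, 0, 0]
    - [0, 0, 2, 0, 0, 0]
    - [0, 0, 2, 0, 0, 0]
    - [0, 0, 2, 0, 0, 0]
    - [0, 0, 2, 0, 0, 0]
    - [0, 0, 2, 0, 0, 0]
    - [0, 0, 2, 0, 0, 0]
    - [0, 0, 1, 0, 0, 0]
    - [0, 0, 0, 0, 0, 0]

```text
t: 70.38
tool_pos: [554.4, -296.8, 49.1]
orientation: [3.141, 0.001, 1.653]
wrist_force: [-0.0, 0.0, -2.4]
opening: 19.0
```

```bash
python3 - <<'E'
from h import *
st(); go(*pocket[2],40.5,94.7,25)
E
```

```text
t 70.38 pos [ 554.4 -296.8   49.1] rpy [1.7994e+02 7.0000e-02 9.4720e+01] F [-0.   0.  -2.4] M [-0.07 -0.04  0.01] open 19.0
turn: total 0.02 -> 1 rows of [0,0,0,0,0,0.02]; tilt fix [0.06 0.07]
shift total [0.  0.4 8.6] -> 1 rows of [0.02 0.36 8.6 ]
```

>>> carry_out:
  increments:
    - [0, 0.3, 1.5, 0, 0, 0]
    - [0, 0, 1.5, 0, 0, 0]
    - [0, 0, 1.5, 0, 0, 0]
    - [0, 0, 1.5, 0, 0, 0]
    - [0, 0, 1.5, 0, 0, 0]
    - [0, 0, 1.5, 0, 0, 0]
    - [0, 0, 0.7, 0, 0, 0]
    - [0, 0, 0.7, 0, 0, 0]
    - [0, 0, 0, 0, 0, 0]
    - [0, 0, 0, 0, 0, 0]
    - [0, 0, 0, 0, 0, 0]

```text
t: 71.3
tool_pos: [555.1, -297.1, 40.5]
orientation: [3.14, 0.002, 1.653]
wrist_force: [-4.3, 1.5, 6.9]
opening: 19.0
```

```bash
python3 - <<'E'
from h import *
st()
E
```

```text
t 71.3 pos [ 555.1 -297.1   40.5] rpy [1.7991e+02 1.1000e-01 9.4720e+01] F [-4.3  1.5  6.9] M [0.38 0.59 0.  ] open 19.0
```

Seated on the floor (40.5 mm, as expected, 7 N up). Release and close lever 2.

>>> carry_out:
  increments:
    - [0, 0, 0, 0, 0, 0]
    - [0, 0, 0, 0, 0, 0]
    - [0, 0, 0, 0, 0, 0]
    - [0, 0, -10, 0, 0, 0]
    - [0, 0, -15, 0, 0, 0]
    - [0, 0, -15, 0, 0, 0]
    - [0, 0, -15, 0, 0, 0]
    - [0, 0, -5, 0, 0, 0]
    - [0, 0, 0, 0, 0, 0]
  fingers: 135

```text
t: 72.05
tool_pos: [556.3, -297.8, 101.7]
orientation: [3.137, 0.004, 1.653]
wrist_force: [-0.6, -0.1, 0.3]
opening: 40.3
```

>>> carry_out:
  increments:
    - [0, 0, 0, 0, 0, -6.75]
    - [0, 0, 0, 0, 0, -6.75]
    - [0, 0, 0, 0, 0, -6.75]
    - [0, 0, 0, 0, 0, -6.75]
    - [0, 0, 0, 0, 0, -6.75]
    - [0, 0, 0, 0, 0, -6.75]
    - [0, 0, 0, 0, 0, -6.75]
    - [0, 0, 0, 0, 0, 0]
  fingers: 195

```text
t: 72.72
tool_pos: [554.3, -296.5, 98.0]
orientation: [-3.141, 0.0, 2.482]
wrist_force: [-0.5, 0.7, -0.3]
opening: 20.3
```

```bash
python3 - <<'E'
from h import *
st(); go(633.4,-250.3,100,142,20)
E
```

```text
t 72.72 pos [ 554.3 -296.5   98. ] rpy [-1.7998e+02  3.0000e-02  1.4221e+02] F [-0.5  0.7 -0.3] M [ 0.   -0.    0.02] open 20.3
turn: total 0.21 -> 1 rows of [0,0,0,0,0,0.21]; tilt fix [-0.02  0.03]
shift total [-33.9  85.1  -2. ] -> 5 rows of [-6.79 17.02 -0.4 ]
```

>>> carry_out:
  increments:
    - [-6.8, 17, 0, 0, 0, 0.2]
    - [-6.8, 17, 0, 0, 0, 0]
    - [-6.8, 17, 0, 0, 0, 0]
    - [-6.8, 17, 0, 0, 0, 0]
    - [-6.8, 17, 0, 0, 0, 0]
    - [0, 0, 0, 0, 0, 0]
    - [0, 0, 0, 0, 0, 0]
    - [0, 0, 13.5, 0, 0, 0]
    - [0, 0, 13.5, 0, 0, 0]
    - [0, 0, 13.5, 0, 0, 0]
    - [0, 0, 12, 0, 0, 0]
    - [0, 0, 0, 0, 0, 0]

```text
t: 73.72
tool_pos: [631.0, -250.1, 41.6]
orientation: [-3.14, -0.005, 2.473]
wrist_force: [-0.3, -0.1, -1.0]
opening: 19.9
```

>>> carry_out:
  increments:
    - [0, 0, 0, 0, 0, 0]
    - [-4.1, -4.1, 0, 0, 0, 2.63]
    - [-3.9, -4.3, 0, 0, 0, 2.63]
    - [-3.7, -4.5, 0, 0, 0, 2.63]
    - [-3.5, -4.7, 0, 0, 0, 2.63]
    - [-3.2, -4.8, 0, 0, 0, 2.63]
    - [-2.9, -5, 0, 0, 0, 2.63]
    - [-2.7, -5.1, 0, 0, 0, 2.63]
    - [-2.4, -5.3, 0, 0, 0, 2.63]
    - [-2.1, -5.4, 0, 0, 0, 2.63]

```text
t: 74.55
tool_pos: [622.5, -301.1, 48.6]
orientation: [3.138, 0.006, 2.059]
wrist_force: [2.0, 0.2, -0.5]
opening: 20.0
```

>>> carry_out:
  increments:
    - [-1.8, -5.5, 0, 0, 0, 2.63]
    - [-1.6, -5.6, 0, 0, 0, 2.63]
    - [-1.3, -5.7, 0, 0, 0, 2.63]
    - [-1, -5.7, 0, 0, 0, 2.63]
    - [-0.7, -5.8, 0, 0, 0, 2.63]
    - [-0.4, -5.8, 0, 0, 0, 2.63]
    - [0, -5.8, 0, 0, 0, 2.63]
    - [0.3, -5.8, 0, 0, 0, 2.63]
    - [0.6, -5.8, 0, 0, 0, 2.63]
    - [0, 0, 0, 0, 0, 0]
    - [0, 0, 0, 0, 0, 0]
    - [0, 0, 0, 0, 0, 0]

```text
t: 75.55
tool_pos: [575.1, -320.9, 47.4]
orientation: [3.139, 0.002, 1.649]
wrist_force: [-0.1, 0.1, 0.4]
opening: 20.0
```

>>> carry_out:
  increments:
    - [0, -2, 0, 0, 0, 0]
    - [0, -2, 0, 0, 0, 0]
    - [0, 0, 0, 0, 0, 0]
    - [0, 0, 0, 0, 0, 0]
    - [0, 0, 0, 0, 0, 0]

```text
t: 75.97
tool_pos: [574.3, -321.0, 47.6]
orientation: [3.133, 0.004, 1.649]
wrist_force: [12.7, -0.1, -4.2]
opening: 20.0
```

```bash
python3 - <<'E'
from h import *
st(); print(knobxy(2,0))
E
```

```text
t 75.97 pos [ 574.3 -321.    47.6] rpy [179.51   0.22  94.48] F [12.7 -0.1 -4.2] M [-0.02 -1.98  0.01] open 20.0
[ 580.75191832 -319.72996221]
```

>>> carry_out:
  increments:
    - [0, 3, 0, 0, 0, 0]
    - [0, 3, 0, 0, 0, 0]
    - [0, 0, -15, 0, 0, 0]
    - [0, 0, -20, 0, 0, 0]
    - [0, 0, -20, 0, 0, 0]
    - [0, 0, -25, 0, 0, 0]
    - [0, 0, -25, 0, 0, 0]
    - [0, 0, -25, 0, 0, 0]
    - [0, -10, 0, 0, 0, 0]
    - [-10, -20, 0, 0, 0, 0]
    - [-15, -20, 0, 0, 0, 0]
    - [-20, -20, 0, 0, 0, 0]

```text
t: 76.97
tool_pos: [509.2, -369.9, 177.4]
orientation: [3.14, 0.001, 1.65]
wrist_force: [0.7, 0.4, 0.2]
opening: 19.9
```

>>> carry_out:
  increments:
    - [-22, -10, 0, 0, 0, 0]
    - [-22, -10, 0, 0, 0, 0]
    - [-22, -10, 0, 0, 0, 0]
    - [-22, -10, 0, 0, 0, 0]
    - [-22, -10, 0, 0, 0, 0]
    - [-22, -10, 0, 0, 0, 0]
    - [0, 0, 0, 0, 0, 0]
    - [0, 0, 0, 0, 0, 0]
    - [0, 0, 0, 0, 0, 0]

```text
t: 77.72
tool_pos: [460.2, -506.2, 176.9]
orientation: [3.14, 0.001, 1.648]
wrist_force: [0.4, 0.8, 0.7]
opening: 20.1
```

```bash
python3 - <<'E'
from h import *
st()
t=cams.grab_frame('top'); s=cams.grab_frame('scene')
f=lambda im,b,k: cv2.resize(im[b[1]:b[3],b[0]:b[2]],None,fx=k,fy=k,interpolation=cv2.INTER_CUBIC)
a=f(t,(255,105,480,275),3.5); 
b=f(s,(175,180,375,285),4)
cv2.imwrite('pics/fa.png',np.clip(a*1.4,0,255)[:600]); cv2.imwrite('pics/fb.png',np.clip(b*1.4,0,255))
dark(s,'scene',(186,190,300,245),50,35,8)
print([knobxy(i,0).round(1) for i in range(3)])
E
```

```text
t 77.72 pos [ 460.2 -506.2  176.9] rpy [1.7992e+02 4.0000e-02 9.4410e+01] F [0.4 0.8 0.7] M [-0.    0.04  0.02] open 20.1
scene [262.9 195.6] xy [ 471.8 -138.5] area 26
scene [218.  197.9] xy [ 483.4 -277.2] area 38
scene [270.9 212.3] xy [ 540.8 -107.4] area 43
scene [239.3 214. ] xy [ 548.9 -201.8] area 47
scene [207.1 215.7] xy [ 556.6 -297.1] area 52
scene [262.2 218. ] xy [ 563.7 -131.5] area 13
scene [230. 220.] xy [ 572.3 -225.8] area 13
scene [197.5 221.6] xy [ 580.  -320.7] area 15
[array([ 565.2, -130.4]), array([ 573., -225.]), array([ 580.8, -319.7])][ WARN:0@2.428] global loadsave.cpp:1063 imwrite_ Unsupported depth image for selected encoder is fallbacked to CV_8U.
```

View pics/fa.png

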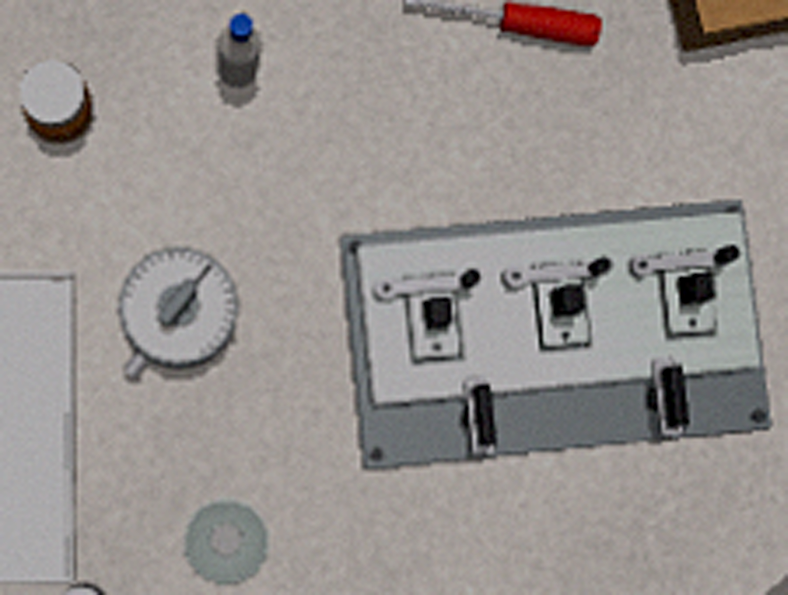

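View pics/fb.png

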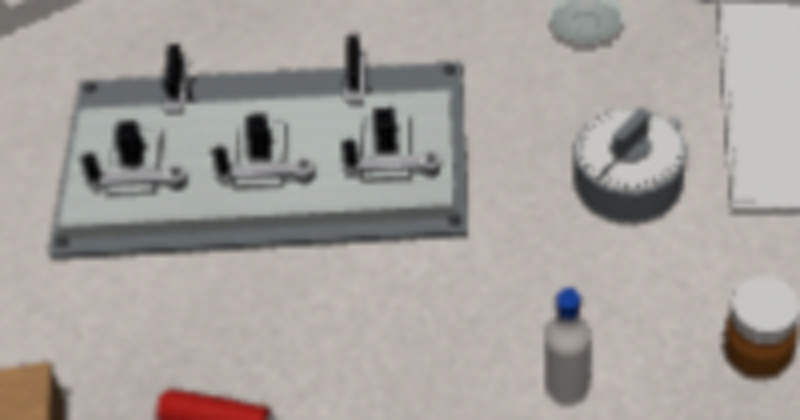

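```bash
python3 -c "
from bench import r
print(r.finish_job())"
```

```text
the job is handed in; nothing more can be done
None
```

The nest is prepared, all three modules are seated and levered shut, and I handed the job in at about 78 s of the 210 s allowed.

**What I did, in order**
- Turned both turnbuttons to the nest's yaw. They read 4.8° and 4.7° against a nest yaw of about 4.7°.
- Turned the gauge knob 11° counter-clockwise. The pointer and the zero mark then showed as one line, to within about 1°.
- Opened the three levers. Then for each module in turn I centred it with a light squeeze, gripped it by the stem, lowered it into its own pocket and swung the lever shut.

**Last checks**
- **Modules:** each stopped at the height expected for the pocket floor. Pockets 1 and 2 also pushed back with 9 N and 7 N. Pocket 0 gave only about 3 N, so its evidence is mainly the height.
- **Levers:** each one pushed back with about 12–13 N at the end of the swing. The final images put the lever knobs within about 2 mm of their fully shut positions.
- **Surroundings:** the last pictures show the dropper bottle, jar and dish standing and apparently undisturbed.

**What went differently**
- My first move ran its shift before its turn, so the tool went to the wrong place. The wrist force stayed near zero and the next picture showed nothing disturbed.
- One module was knocked about 4 cm aside during the run. I found it again in the images and picked it from there.
- No check failed. The two camera views disagreed with each other by about 1 mm, within the stated calibration.

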